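# Charge the specimen carrier with its cold plate and hold its gate open for loading

## Task

Get the one-rack specimen carrier ready for loading: so that it is cold before it is opened, first slide the blue cold plate fully home into the slot along the near side of its roof, shoulders flush with the roof, and let go of it. Then squeeze the orange catch on the roof so that the gate springs ajar onto its safety catch, squeeze the green grips on the gate to free that too, and swing the gate past its half-open check. The sprung hinge would bring it back, so finish while still holding the gate wide open, about square to the box or beyond; leave the white plate, the tube rack and the sample cup where they are.

Things in the scene. Friction and masses are not known exactly. Their poses are not given: they have to be found in the camera images.
- carrier: Pale grey insulated box, fixed, 96 mm (its x) by 146 mm (its y, -80 to 66) by 120 mm high; roof top at z 120 mm. Origin under its middle on the bench; y points along it to the gate (about the robot's left), z up. Steel fittings on the roof that are not gripped stay below z 131 mm. A keeper strap outside the far top edge ends in a lip at x 46 to 62, y 100 to 107, z 119 to 130 mm
- slot (a point): Middle of the floor of the cold-plate slot, 98 mm below the roof; axes as the carrier's. The slot is open at the roof, 14.4 mm wide (carrier x), 94.4 mm long (carrier y), straight-sided: 1.2 mm of play each way. A plate that is home has its origin here, shoulders flush with the roof, only its tab standing out
- cold_plate: Blue cold plate, loose, 0.14 to 0.28 kg, upright in a pocket of the plate stand. Slab 92 mm long (its x), 12 mm thick (its y), 98 mm high, lower edges rounded; on top in the middle a tab to grip, 34 mm long (x), 10 mm thick (y), z 98 to 130 mm. Origin at the middle of its underside, z up. Home in the slot its x lies along the carrier's y, either way round
- spare_plate: White plate of the same form in the stand's other pocket, 60 mm beside the blue one; to be left there. Origin at the middle of its underside
- plate_stand: Grey two-pocket stand, fixed, 106 mm (its x) by 84 mm (its y), walls 46 mm high, pocket floors 6 mm above the bench, pockets along x at y -30 and +30 mm, 1 to 2 mm of play round a plate. Origin under its middle, in the gap between microscope and laptop. The microscope, up to 0.25 m high and from about 0.45 m ahead, stands between it and the carrier: carry round its front or above
- roof_catch (a point): Midway between the two upright orange paddles of the roof catch, 22 mm above the roof; axes as the carrier's. Paddles either side along x: outer faces 32 mm apart, 18 mm long in y, 8 to 40 mm above the roof. Squeezed 10 mm each (sprung, 3 to 5.5 N each) to a stop, outer faces 12 mm apart, both together free the gate; let go, they spring back. Keep fingertips 12 mm or more above the roof
- gate: Upright gate with a clear window, 96 mm wide, 16 mm thick, 115 mm high, with its fittings. Origin on the hinge axis at bench height; x along the gate away from the hinge (the carrier's x when shut), y outward. It carries the green grips and, over the roof, steel toes held by the roof catch, which slide under the fingertips as it springs ajar to about 0.24 rad, where its safety bolt holds it
- gate_grip (a point): Midway between the two upright green grips on the gate's outer top edge, 22 mm above roof height, 64 mm along the gate from the hinge axis and 28 mm outward; axes as the gate's. Outer faces 32 mm apart along x, 18 mm long in y, 7 to 40 mm above roof height. Squeezed (geared, sprung) to a stop at 12 mm they draw the safety bolt. They turn with the gate, so a gripper may stay closed on them
- gate_axis (a point): Point on the gate's upright hinge axis at roof height, at the near corner of the gate end; axes as the carrier's
- gate_hinge (a joint): Gate angle, rad: 0 shut, growing anticlockwise from above, to 1.9. The sprung hinge (0.2 N m/rad) rests at 0.5: it pushes open below, pulls shut above. The roof catch holds it at 0, the safety bolt at about 0.24. At 0.8 is a sprung check where it can rest; passing it takes 5 to 10 N at the grips. Wide open is 1.4 or more; let go there, it falls back to about 1.12, against the check
- tube_rack: Blue ten-place tube rack with four capped tubes, 48 by 124 by 52 mm, loose, to the left of the gate; bystander. Origin under its middle
- sample_cup: White sample cup with yellow lid, 58 mm wide, 70 mm high, loose; bystander. Origin under its middle

How it is judged:
On the way, in this order (a step that is already met when the one before it is completed fails the run):
1. the blue cold plate is fully home in the slot, flush with the roof, and let go (z of cold_plate in the frame of slot below 0.004 m and horizontal distance between cold_plate and slot below 0.006 m and angle between cold_plate's own z axis and vertical below 0.06 rad and contact force between the fingers and cold_plate below 0.2 N), for 0.2 s.
2. the roof catch has been squeezed and the gate has sprung ajar onto its safety catch (value of joint gate_hinge between 0.17 and 0.3 rad), for 0.2 s.
3. the safety catch has been squeezed free and the gate swung past its half-open check (value of joint gate_hinge above 1.15 rad), for 0.1 s.
At the end, for the whole second after the job is handed in: The gate is held by the fingers (at least 0.5 N) at 1.35 rad (77 degrees) or more through the last second, and the blue plate is home in the slot: its foot within 4 mm of the slot floor and 6 mm of its middle, upright within 0.06 rad (value of joint gate_hinge above 1.35 rad and contact force between the fingers and gate above 0.5 N and z of cold_plate in the frame of slot below 0.004 m and horizontal distance between cold_plate and slot below 0.006 m and angle between cold_plate's own z axis and vertical below 0.06 rad); the arm keeps its last pose, push and grip.
It fails at once if the white plate was disturbed (distance of spare_plate from where it was at the start of the episode above 0.03 m).
It fails at once if the tube rack was pushed or tipped (distance of tube_rack from where it was at the start of the episode above 0.03 m or angle between tube_rack's own z axis and vertical above 0.3 rad).
It fails at once if the sample cup was pushed or knocked over (distance of sample_cup from where it was at the start of the episode above 0.03 m or angle between sample_cup's own z axis and vertical above 0.5 rad).
It also fails if it takes over 61 s, if anything falls off the work surface, if the arm or the gripper's body presses on something with over 40 N, if the wrist force passes 120 N, or if a joint passes its speed limit or range.

## Robot

A 7-joint arm with a two-finger parallel gripper is mounted at the origin on a cart in front of the work surface, level with it; the furniture and walls round the work are solid. World frame = base frame: x ahead of the robot, y to its left, z up, the work surface at z = 0. Lengths are in m, angles in rad, forces in N, time in s.
With the tool pointing down it reaches from about 0.425 to 0.875 m from the base axis. Payload 8.4 kg.
Tool frame: the origin (TCP) lies between the finger pads; the fingertips stand 19 mm ahead of it and the grasp point (between the pads) is the TCP; z points along the fingers, y is the direction in which the jaws open and shut (so a half turn about z gives the same grasp; the last joint's range is limited). The gripper opens to 87 mm and grips with 3 to 60 N. Pads are 19 mm wide; open, the fingers measure 117 mm over their backs; the gripper's body (75 mm by 190 mm) begins 51 mm behind the grasp point.
Start: joints at [1.231, 0.333, 0.04, 1.465, -0.013, 1.343, -0.059], TCP at [0.155, -0.631, 0.242] pointing down, gripper open.
Joint ranges: [-2.58, 2.58], [-0.38, 2.09], [-1.3, 1.39], [0.25, 2.4], [-1.5, 4.64], [0.08, 2.09], [-2.65, 2.65]. Speed limits (rad/s): [2.22, 2.22, 2.79, 2.79, 3.14, 3.14, 3.14].

## Interface

Orientations are given as a rotation vector (axis times angle).
In Python, from rig import sensors, imaging, ticket gives the robot as it stands.
- The arm moves only by the tool servo_tool, never from a script. Its argument "motion" is a list of rows, each an object with "grip": the opening, from -1 (shut) to 1 (fully open); "dp": the shift along the tool's x, y, z in mm, a list of three; "dr": the turn, a rotation vector about the tool's x, y, z in degrees, a list of three. A call has exactly 5 rows; each row is the pose to reach, as a shift and turn from the pose commanded when the call began, along the tool's axes at that moment; what a row does not reach only later rows make up. A row lasts 1/12 s, in which the tool goes at most 41.7 mm and 7.16 degrees, less where a joint would pass 70% of its speed; a pose out of reach is approached as far as the arm can. A call with a gripper value outside its range is refused whole. The fingers move at their own pace and stop on an object; "force" is the grip in N (left out, the last holds). Time passes only in rows, so rows that repeat a pose let the fingers close, or fill a call up. It gives the time, the measured TCP pose, the force and the opening at its end, in the units of the state.
- sensors.observe(): the state, without advancing time (a new reading comes with each control period).
- imaging.get_image(name): name is "scene" or "side" or "wrist"; returns (picture, depth): 384x512x3 uint8, blue, green, red; 384x512 float32, m along the optical axis (not along the pixel's ray), 0 where there is no reading.
- imaging.calibration(name): a dict with "vertical_fov" (degrees; the focal length in pixels is half the picture's height over the tangent of half this angle, whatever the lens; pixels are square), "cx", "cy" (the principal point, pixels), "k1" (the pictures are not rectified: a ray, as slopes to the right and down, at radius r is drawn at 1 + k1 r^2 times it, then the intrinsics apply), "world_from_camera" (4x4, takes a point from camera to world coordinates). Camera axes: x right, y down, z forward; pixel columns grow to the right and rows downward; lengths in m; the calibration is good to about 2 mm. A picture is of the moment at which its call begins: read the wrist's pose just before it. calibration takes no time and is no camera call; for the wrist camera it gives the pose at the moment of the call.
- ticket.finish_job(): hands the job in, once; it reports no verdict.
The state is a dict: "time_s": time; "joint_positions": joint angles; "dq": joint speeds; "effort": joint torques, N m; "tcp_pos": TCP position; "orientation": TCP orientation; "contact_force": force on the tool from outside, world axes, zero at the start; "ft_torque": the same for the moment, N m; "grip_width": opening from 0.0 (shut) to 1.0 (fully open).
Only numpy, scipy, OpenCV 4.12 (cv2) and the standard library are available. Lean on these libraries where they do the work, as an engineer would, in place of code of your own. Each camera call takes 0.05 s, during which the arm holds its last target.

## Working session

There is one attempt and no reset: what is moved stays moved. The work goes in short steps, Python scripts to look and compute and a tool call to move; the robot and the scene stay as the last step left them, time stands still between calls to the robot, and variables do not carry over. Pictures are saved under pics/ and viewed, and the job is handed in when it is done.

Besides the shell and the picture viewer there is one more tool, called after "Request:" as a command line: name --argument value ..., lists and objects as JSON in quotes. servo_tool: Moves the arm, as the interface text tells. Its arguments: {"type":"object","properties":{"motion":{"type":"array","items":{"type":"object","properties":{"grip":{"type":"number"},"dp":{"type":"array","items":{"type":"number"}},"dr":{"type":"array","items":{"type":"number"}}}}},"force":{"type":"number"}},"required":["motion"]}

```bash
ls; mkdir -p pics; python3 - <<'E'
from rig import sensors, imaging, ticket
import cv2
print(sensors.observe())
for n in ["scene","side","wrist"]:
    c=imaging.calibration(n); print(n,c)
    p,d=imaging.get_image(n)
    cv2.imwrite(f"pics/{n}0.png",p)
    import numpy as np; np.savez(f"pics/{n}0.npz",p=p,d=d,T=np.array(c["world_from_camera"]))
E
```

```text
pics
{'time_s': 0.0, 'joint_positions': array([ 1.23081084,  0.33391055,  0.0398922 ,  1.46630383, -0.01338178,
        1.34328897, -0.05848342]), 'dq': array([-0.00061177,  0.00048903, -0.00022834,  0.00014284, -0.00181717,
       -0.0004621 ,  0.00143887]), 'effort': array([-3.86328179e-05, -6.56344914e+01,  1.33520845e+00, -4.03807783e+01,
       -5.98274893e-02,  4.47672943e-02,  1.18853791e-04]), 'tcp_pos': array([ 0.15485042, -0.63082172,  0.2406438 ]), 'orientation': array([-3.11725550e+00, -3.77096083e-01,  5.19937016e-04]), 'contact_force': array([0.06763999, 0.87216082, 0.47583591]), 'ft_torque': array([-0.01490027,  0.03132213, -0.00047471]), 'grip_width': 0.9992696665385629}
scene {'vertical_fov': 45.01672415886096, 'cx': 246.70870231191435, 'cy': 188.40859219122726, 'k1': -0.05803047824735214, 'world_from_camera': array([[ 0.81181881, -0.40267733,  0.42284889, -0.11081236],
       [-0.58389067, -0.55402673,  0.59340212, -0.89877027],
       [-0.00467999, -0.72863252, -0.68488886,  1.12633256],
       [ 0.        ,  0.        ,  0.        ,  1.        ]])}
side {'vertical_fov': 47.70498335529404, 'cx': 255.19942233050554, 'cy': 186.21735784948092, 'k1': -0.12867540361492283, 'world_from_camera': array([[ 0.95893605, -0.22319823,  0.17499773,  0.25709017],
       [-0.28358989, -0.76389415,  0.57969173, -0.87957486],
       [ 0.00429358, -0.60551488, -0.7958224 ,  1.29491459],
       [ 0.        ,  0.        ,  0.        ,  1.        ]])}
wrist {'vertical_fov': 65.3564833278509, 'cx': 249.55245592556105, 'cy': 194.49026125445357, 'k1': -0.029471579720460498, 'world_from_camera': array([[ 0.2375633 , -0.94262457, -0.23456897,  0.21854193],
       [-0.97137077, -0.230926  , -0.05578537, -0.61461166],
       [-0.00158341,  0.241106  , -0.9704975 ,  0.38414145],
       [ 0.        ,  0.        ,  0.        ,  1.        ]])}
```

View pics/scene0.png

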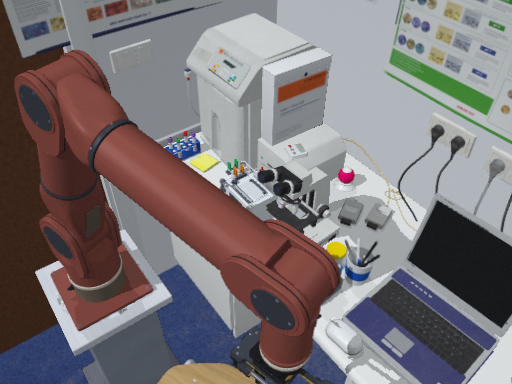

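View pics/side0.png

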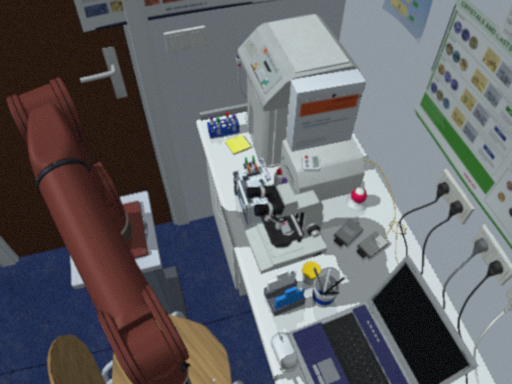

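View pics/wrist0.png

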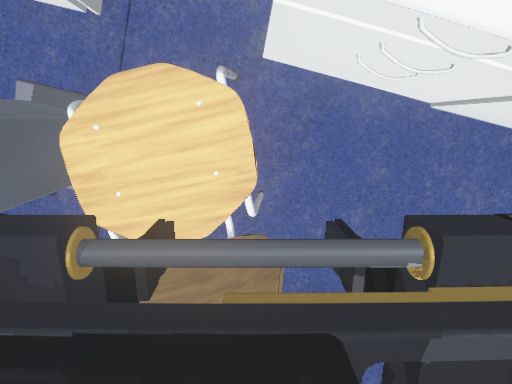

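```bash
cat > h.py <<'E'
import numpy as np, cv2
from rig import sensors, imaging, ticket
from scipy.spatial.transform import Rotation as R
def K(c):
    f=192/np.tan(np.radians(c["vertical_fov"])/2); return np.array([[f,0,c["cx"]],[0,f,c["cy"]],[0,0,1.]])
def dist(c): return np.array([c["k1"],0,0,0.])
def rays(c,uv):
    uv=np.array(uv,float).reshape(-1,1,2)
    return cv2.undistortPoints(uv,K(c),dist(c)).reshape(-1,2)
def cloud(c,d,T=None):
    T=np.array(c["world_from_camera"]) if T is None else T
    v,u=np.mgrid[0:384,0:512]
    r=rays(c,np.stack([u.ravel(),v.ravel()],1))
    P=np.concatenate([r,np.ones((len(r),1))],1)*d.reshape(-1,1)
    P=P@T[:3,:3].T+T[:3,3]
    P[d.ravel()<=0]=np.nan
    return P.reshape(384,512,3)
def proj(c,P,T=None):
    T=np.array(c["world_from_camera"]) if T is None else T
    P=np.atleast_2d(P).astype(float); Q=(P-T[:3,3])@T[:3,:3]
    return cv2.projectPoints(Q,np.zeros(3),np.zeros(3),K(c),dist(c))[0].reshape(-1,2)
def plane(c,uv,z,T=None):
    T=np.array(c["world_from_camera"]) if T is None else T
    r=rays(c,uv); D=np.c_[r,np.ones(len(r))]@T[:3,:3].T
    s=(z-T[2,3])/D[:,2]; return T[:3,3]+D*s[:,None]
def grab(name,tag):
    c=imaging.calibration(name); p,d=imaging.get_image(name)
    cv2.imwrite(f"pics/{tag}.png",p); np.savez(f"pics/{tag}.npz",p=p,d=d,T=np.array(c["world_from_camera"]))
    return c,p,d
def load(name,tag):
    z=np.load(f"pics/{tag}.npz"); c=imaging.calibration(name); c["world_from_camera"]=z["T"]; return c,z["p"],z["d"]
def crop(p,x0,y0,x1,y1,s,out):
    cv2.imwrite(out,cv2.resize(p[y0:y1,x0:x1],None,fx=s,fy=s,interpolation=cv2.INTER_CUBIC))
E
python3 - <<'E'
from h import *
c,p,d=load("side","side0")
crop(p,190,100,360,230,4.5,"pics/s0a.png"); crop(p,230,220,350,320,6,"pics/s0b.png")
c2,p2,d2=load("scene","scene0")
crop(p2,140,120,370,300,3.4,"pics/c0a.png")
C=cloud(c,d)
for uv in [(285,285),(290,298),(225,125),(262,195),(312,270),(255,230),(275,175)]:
    print(uv,C[uv[1],uv[0]])
E
```

```text
(285, 285) [ 0.51248634 -0.3624232   0.03999979]
(290, 298) [ 0.50413357 -0.42477669  0.08514994]
(225, 125) [0.51131912 0.40833131 0.00159605]
(262, 195) [ 0.48503713 -0.19168763  0.30203174]
(312, 270) [ 0.60298484 -0.3513959   0.07076913]
(255, 230) [ 0.47953676 -0.14400187  0.04098275]
(275, 175) [0.61357091 0.0516888  0.0564294 ]
```

```bash
true
```

```text
(no output)
```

View pics/s0a.png

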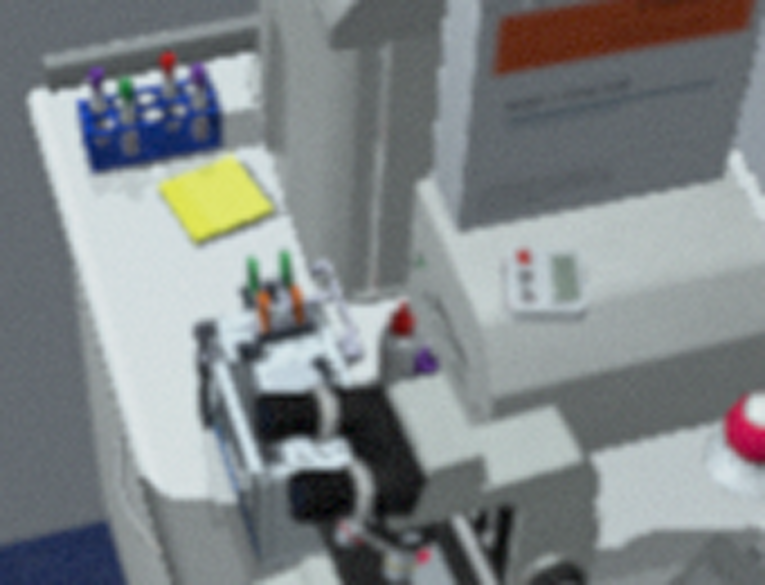

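View pics/s0b.png

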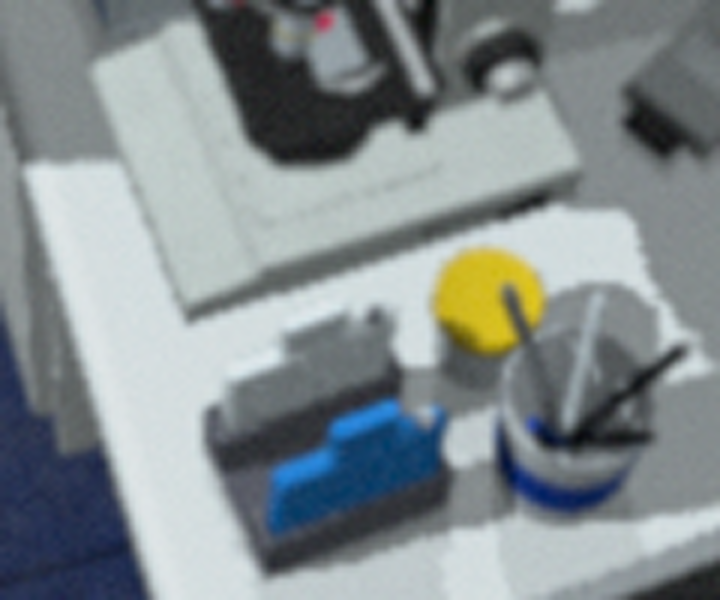

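View pics/c0a.png

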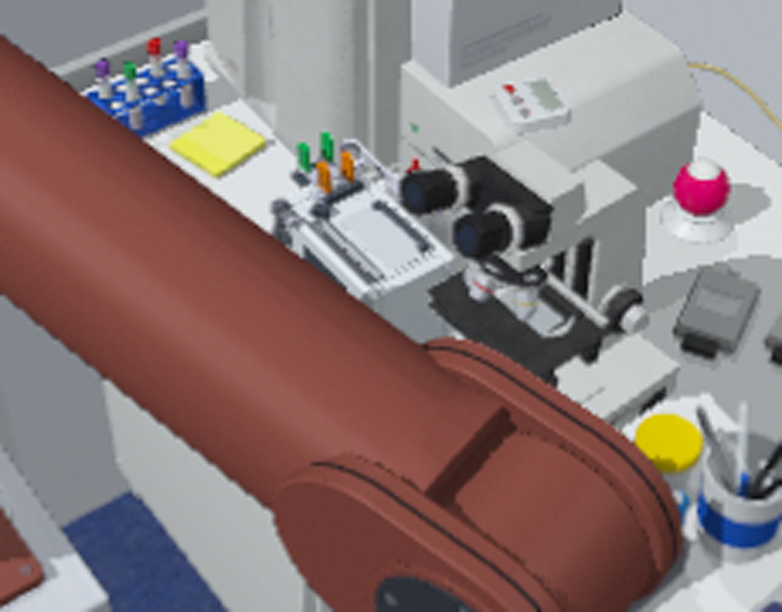

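```bash
python3 - <<'E'
from h import *
c,p,d=load("side","side0"); C=cloud(c,d)
hsv=cv2.cvtColor(p,cv2.COLOR_BGR2HSV)
m=(hsv[...,0]>95)&(hsv[...,0]<125)&(hsv[...,1]>130)&(C[...,1]<-0.3)&(C[...,1]>-0.5)&(C[...,0]<0.62)&(C[...,2]>0.02)
v,u=np.nonzero(m); print(u.min(),u.max(),v.min(),v.max(),m.sum())
P=C[m]; print(np.nanmin(P,0),np.nanmax(P,0))
for zlo,zhi in [(0.125,.145),(0.095,0.113)]:
    q=P[(P[:,2]>zlo)&(P[:,2]<zhi)]; print(zlo,len(q),q.mean(0),q.min(0),q.max(0))
# stand region
reg=(C[...,1]<-0.28)&(C[...,1]>-0.5)&(C[...,0]<0.58)&(C[...,0]>0.42)
for zlo,zhi in [(0.04,.05),(0.1,0.11),(.13,.14)]:
    q=C[reg&(C[...,2]>zlo)&(C[...,2]<zhi)]; print(zlo,len(q),q.mean(0),q.min(0),q.max(0))
# carrier roof
for n in ("side","scene"):
    c,p,d=load(n,n+"0"); C=cloud(c,d)
    reg=(C[...,0]<0.65)&(C[...,0]>0.4)&(C[...,1]>-0.15)&(C[...,1]<0.3)
    z=C[...,2][reg]; print(np.histogram(z[(z>0.05)&(z<.2)],bins=30,range=(.05,.2))[0])
    q=C[reg&(abs(C[...,2]-.12)<.004)]; print(len(q),q.mean(0),q.min(0),q.max(0))
    rect=cv2.minAreaRect(q[:,:2].astype(np.float32)*1000); print(rect)
    hsv=cv2.cvtColor(p,cv2.COLOR_BGR2HSV)
    for nm,lo,hi in (("orange",5,16),("green",50,80)):
        m=reg&(hsv[...,0]>=lo)&(hsv[...,0]<=hi)&(hsv[...,1]>150)&(C[...,2]>0.12)&(C[...,2]<.17)
        nn,lab,st,cen=cv2.connectedComponentsWithStats(m.astype(np.uint8))
        for i in range(1,nn):
            if st[i,4]>5: print(n,nm,cen[i],st[i],C[lab==i].mean(0),C[lab==i].max(0))
E
```

```text
81 329 162 308 418
[ 0.09677955 -0.45977624  0.02077876] [ 0.61996578 -0.30301069  0.70005632]
0.125 54 [ 0.50831186 -0.42278723  0.13496444] [ 0.48603668 -0.44746615  0.12615376] [ 0.58427445 -0.41450979  0.13972672]
0.095 101 [ 0.49880451 -0.42411794  0.10345039] [ 0.45856795 -0.44295571  0.09500815] [ 0.59337501 -0.41349196  0.11205491]
0.04 231 [ 0.50172262 -0.37340141  0.04541332] [ 0.44538965 -0.43528471  0.04013195] [ 0.57657408 -0.28009119  0.04998699]
0.1 172 [ 0.49661694 -0.39119387  0.1046543 ] [ 0.45349331 -0.42939403  0.1000741 ] [ 0.54810998 -0.35107426  0.10995124]
0.13 90 [ 0.50148881 -0.3924392   0.13584263] [ 0.4818293  -0.44493455  0.13013435] [ 0.57902639 -0.35404633  0.13983104]
[ 58  71  64  43  48  68  63  49  47  48  48  42  58 250 360 153 120  45
  38  35  40  44  39  24  26  26  25  23  25  28]
543 [0.51554066 0.0033959  0.12038448] [ 0.45586191 -0.1050761   0.11603894] [0.6465972  0.29882916 0.12394966]
((552.0838623046875, 87.97328186035156), (421.57440185546875, 135.01429748535156), 63.31047821044922)
[ 51  54  48  41  36  53  64  62  67  99 108 140 132 424 529 221 122  66
  80  89  61  70  49  45  42  40  49  44  48  38]
848 [ 0.5181806  -0.01281949  0.12020859] [ 0.45376555 -0.10446629  0.11602002] [0.64853746 0.29817071 0.12399895]
((555.5438842773438, 93.4644775390625), (420.8751525878906, 148.8900604248047), 68.81359100341797)
scene orange [242.11111111 170.77777778] [240 169   4   5   9] [0.53612951 0.03421335 0.13794926] [0.53794369 0.04539685 0.14648064]
scene orange [235.         173.27272727] [234 171   3   6  11] [0.50864897 0.03493797 0.14086541] [0.51243871 0.04162909 0.14962161]
scene green [235.95238095 162.61904762] [235 159   3   8  21] [0.53707799 0.07029871 0.14749083] [0.54109556 0.07864542 0.15988894]
scene green [229.1875 165.25  ] [228 162   3   8  16] [0.5101074  0.06992035 0.14992858] [0.51351694 0.07704535 0.16318137]
```

```bash
python3 - <<'E'
from h import *
A=[]
for n in ("side","scene"):
    c,p,d=load(n,n+"0"); C=cloud(c,d).reshape(-1,3); A.append(C[~np.isnan(C[:,0])])
C=np.concatenate(A)
C=C[(C[:,2]<0.6)]
print("max z mm grid rows y, cols x 0.38..0.80")
xs=np.arange(0.36,0.86,0.04)
print("       ",*(f"{x:5.2f}" for x in xs))
for y in np.arange(0.5,-0.6,-0.05):
    row=[]
    for x in xs:
        q=C[(C[:,0]>=x)&(C[:,0]<x+.04)&(C[:,1]>=y)&(C[:,1]<y+.05)]
        row.append(f"{np.percentile(q[:,2],97)*1000:5.0f}" if len(q)>3 else "    -")
    print(f"{y:6.2f} ",*row)
c=imaging.calibration("wrist"); s=sensors.observe()
Rt=R.from_rotvec(s["orientation"]).as_matrix(); T=c["world_from_camera"]
print("cam in tool",Rt.T@(T[:3,3]-s["tcp_pos"])); print(Rt.T@T[:3,:3]); print(Rt)
E
```

```text
max z mm grid rows y, cols x 0.38..0.80
         0.36  0.40  0.44  0.48  0.52  0.56  0.60  0.64  0.68  0.72  0.76  0.80  0.84
  0.50      -     -     -     -     -     -     -     -     -     -     -     -     -
  0.45    565   560   555   546   536   528   524   525   520   510   496   489   481
  0.40    -11     4     8    13    22   353   397   430   443   444   446   448   448
  0.35     -9    51    94    92    93   354   399   432   443   445   446   448   449
  0.30    -12     4    53    17    51   352   400   431   444   446   447   447   449
  0.25    -13     4     7    14    15   353   401   431   444   446   446   448   449
  0.20    -17     3     6    12    10   352   401   431   444   445   446   448   449
  0.15    -15     4     5     6     5   351   399   431   444   446   446   447   449
  0.10    -12     4     7     7     -   352   387   427   444   444   446   446   448
  0.05    -15     4   127   160   160   133    97   435   437   437   436   438   438
  0.00    -16     3   130   156   158   134    97   414   429   431   432   431   431
 -0.05    -12     3   121   
[... 575 characters left out ...]
-0.40    -11     5   106   138   108   144   119    96     5     5     5     5     5
 -0.45    -12     5   104   137   107   111   100   133     5     6     6     6     6
 -0.50     -9     8    24     5    29    73   137    33    33   137   288   289     -
 -0.55     -3    36    37    34    34    36    37    36    35   120   287   291     -
cam in tool [ 0.06565726 -0.00081912 -0.1433907 ]
[[-9.44722538e-04 -9.70518572e-01 -2.41024500e-01]
 [ 9.99999541e-01 -8.78347731e-04 -3.82821329e-04]
 [ 1.59831887e-04 -2.41024751e-01  9.70518956e-01]]
[[ 9.71147723e-01  2.38478456e-01 -3.54440147e-04]
 [ 2.38478710e-01 -9.71147030e-01  1.16236647e-03]
 [-6.70141337e-05 -1.21335598e-03 -9.99999262e-01]]
```

```bash
cat >> h.py <<'E'
def goal(x,y,z,az,s=None):
    """tool frame dp (mm), dr (deg) from measured pose to TCP x,y,z with tool x at azimuth az (deg), tool down"""
    s=s or sensors.observe(); R0=R.from_rotvec(s["orientation"])
    a=np.radians(az); X=[np.cos(a),np.sin(a),0]; Z=[0,0,-1]; Y=np.cross(Z,X)
    R1=R.from_matrix(np.c_[X,Y,Z])
    dp=R0.inv().apply(np.array([x,y,z])-s["tcp_pos"])*1000
    dr=np.degrees((R0.inv()*R1).as_rotvec())
    print("dp",np.round(dp,1),"dr",np.round(dr,2),"| dist %.0f"%np.linalg.norm(dp),"rot %.1f"%np.linalg.norm(dr))
    return dp,dr
def st():
    s=sensors.observe(); M=R.from_rotvec(s["orientation"]).as_matrix()
    print("t %.2f"%s["time_s"],"tcp",np.round(s["tcp_pos"]*1000,1),"az %.2f"%np.degrees(np.arctan2(M[1,0],M[0,0])),"z",np.round(M[:,2],3),"F",np.round(s["contact_force"],1),"g %.3f"%s["grip_width"], "q",np.round(s["joint_positions"],2)); return s
E
python3 -c "
from h import *
st(); goal(.43,-.395,.26,0)"
```

```text
t 0.15 tcp [ 154.9 -630.9  240.9] az 13.80 z [-0.     0.001 -1.   ] F [-0.7  0.   0. ] g 1.001 q [ 1.23  0.33  0.04  1.47 -0.01  1.34 -0.06]
dp [ 323.4 -163.5  -19. ] dr [-7.00e-02  1.00e-02  1.38e+01] | dist 363 rot 13.8
```

Request:
servo_tool --motion '[{"grip": -0.1,"dp": [36,-18,-2],"dr": [0,0,2]},{"grip": -0.1,"dp": [72,-36,-4],"dr": [0,0,4]},{"grip": -0.1,"dp": [108,-55,-6],"dr": [0,0,6]},{"grip": -0.1,"dp": [144,-73,-8],"dr": [0,0,7]},{"grip": -0.1,"dp": [180,-91,-10],"dr": [0,0,8]}]'

```text
time_s: 0.57
tcp_pos: [0.3091, -0.4983, 0.2515]
orientation: [-3.137, -0.157, 0.0]
contact_force: [0.8, -0.8, 0.0]
grip_width: 0.705
```

```bash
python3 -c "
from h import *
st(); goal(.43,-.395,.26,0)"
```

```text
t 0.57 tcp [ 309.1 -498.3  251.5] az 5.72 z [-0.  0. -1.] F [ 0.8 -0.8  0. ] g 0.705 q [ 0.99  0.2  -0.06  1.61  0.01  1.33 -0.54]
dp [130.6 -90.8  -8.5] dr [-0.01  0.01  5.72] | dist 159 rot 5.7
```

Request:
servo_tool --motion '[{"grip": -0.1,"dp": [33,-23,-3],"dr": [0,0,2]},{"grip": -0.1,"dp": [66,-46,-6],"dr": [0,0,4]},{"grip": -0.1,"dp": [98,-69,-8],"dr": [0,0,5.7]},{"grip": -0.1,"dp": [130,-91,-8],"dr": [0,0,5.7]},{"grip": -0.1,"dp": [130,-91,-8],"dr": [0,0,5.7]}]'

```text
time_s: 0.98
tcp_pos: [0.4352, -0.3888, 0.2596]
orientation: [-3.138, -0.02, -0.005]
contact_force: [0.4, 1.5, 0.9]
grip_width: 0.459
```

```bash
python3 -c "
from h import *
st(); grab('wrist','w1'); st()"
```

```text
t 0.98 tcp [ 435.2 -388.8  259.6] az 0.73 z [ 0.003  0.003 -1.   ] F [0.4 1.5 0.9] g 0.459 q [ 0.79  0.2  -0.16  1.6   0.03  1.35 -0.93]
t 1.03 tcp [ 432.  -392.   259.4] az 0.56 z [ 0.001  0.002 -1.   ] F [-1.3 -0.2  0.1] g 0.455 q [ 0.8   0.2  -0.16  1.6   0.03  1.35 -0.92]
```

View pics/w1.png

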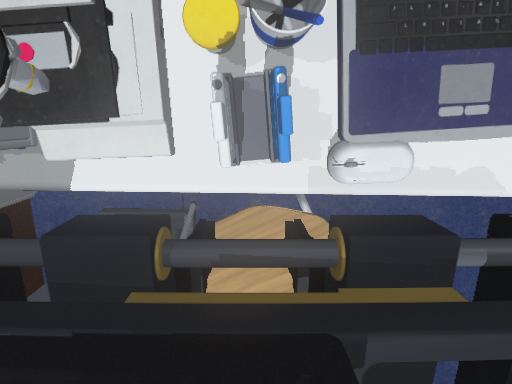

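```bash
cat > plates.py <<'E'
from h import *
import sys
def tab(tag,zt=0.136,zs=0.104,show=True):
    c,p,d=load("wrist",tag); C=cloud(c,d)
    hsv=cv2.cvtColor(p,cv2.COLOR_BGR2HSV)
    m=(hsv[...,0]>95)&(hsv[...,0]<120)&(hsv[...,1]>140)&(C[...,2]>0.06)&(C[...,2]<.16)
    n,lab,stt,cen=cv2.connectedComponentsWithStats(m.astype(np.uint8))
    i=1+np.argmax([s[4] if abs(s[0]+s[2]/2-290)<400 else 0 for s in stt[1:]]); m=lab==i
    print(stt[i]); P=C[m]
    for z in (zt,zs):
        k=abs(P[:,2]-z)<0.005; q=P[k]
        v,u=np.nonzero(m); uv=np.c_[u[k],v[k]]; W=plane(c,uv,z)
        r=cv2.minAreaRect((W[:,:2]*1000).astype(np.float32)); print(z,k.sum(),"depth z mean",q[:,2].mean(),"rect",np.round(r[0],1),np.round(r[1],1),round(r[2],2))
    return c,p,d,m
if __name__=="__main__":
    c,p,d,m=tab(sys.argv[1])
E
python3 plates.py w1
python3 - <<'E'
from h import *
c,p,d=load("wrist","w1"); crop(p,180,50,320,180,5.5,"pics/w1a.png")
C=cloud(c,d)
print(C[100,283],C[110,287],C[120,220],C[150,250])
E
```

```text
[274  67  19  96 971]
0.136 415 depth z mean 0.13608705965187504 rect [ 506.2 -418. ] [33.3  9.2] 5.92
0.104 554 depth z mean 0.10377737383127263 rect [ 505.8 -418. ] [89.7 11. ] 5.76
[ 0.51828911 -0.41503469  0.13646317] [ 0.5100856  -0.4188054   0.13621664] [ 0.50100504 -0.36110748  0.13690909] [ 0.4634786  -0.38727944  0.00793185]
```

View pics/w1a.png

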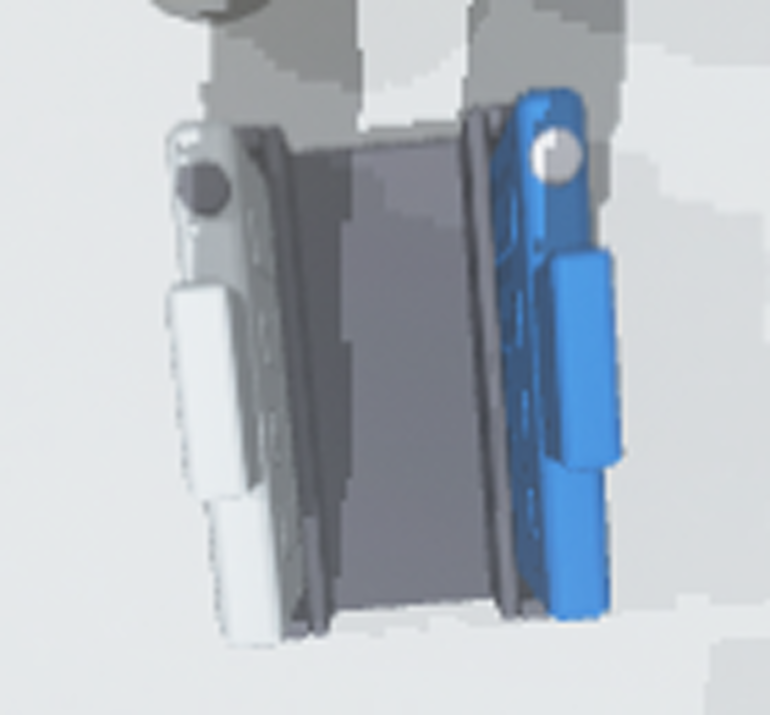

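```bash
python3 -c "
from h import *
st(); goal(.506,-.418,.133,5.9)"
```

```text
t 1.03 tcp [ 432.  -392.   259.4] az 0.56 z [ 0.001  0.002 -1.   ] F [-1.3 -0.2  0.1] g 0.455 q [ 0.8   0.2  -0.16  1.6   0.03  1.35 -0.92]
dp [ 73.6  26.9 126.4] dr [-0.09 -0.07 -5.34] | dist 149 rot 5.3
```

Request:
servo_tool --motion '[{"grip": -0.1,"dp": [35,13,0],"dr": [0,0,-3]},{"grip": -0.1,"dp": [70,26,10],"dr": [0,0,-5.6]},{"grip": -0.1,"dp": [74,27,40],"dr": [0,0,-5.6]},{"grip": -0.1,"dp": [74,27,75],"dr": [0,0,-5.6]},{"grip": -0.1,"dp": [74,27,95],"dr": [0,0,-5.6]}]'

```text
time_s: 1.45
tcp_pos: [0.5008, -0.4231, 0.1601]
orientation: [-3.135, -0.156, 0.006]
contact_force: [-1.1, -0.4, -1.3]
grip_width: 0.454
```

```bash
python3 -c "
from h import *
grab('wrist','w2');st(); goal(.506,-.418,.133,5.9)"; python3 plates.py w2
```

```text
t 1.50 tcp [ 499.1 -422.2  156.7] az 5.66 z [-0.008  0.005 -1.   ] F [-1.3  0.7 -3.7] g 0.450 q [ 0.76  0.41 -0.17  1.54  0.07  1.21 -0.89]
dp [ 7.5 -3.4 23.7] dr [-0.36  0.41 -0.24] | dist 25 rot 0.6
[236 197  18  42 711]
0.136 694 depth z mean 0.1358935743864858 rect [ 510.1 -417.9] [25.4  9.5] 5.74
0.104 17 depth z mean 0.10180205767918986 rect [ 490.9 -425.5] [12.1  0. ] 5.79
```

View pics/w2.png

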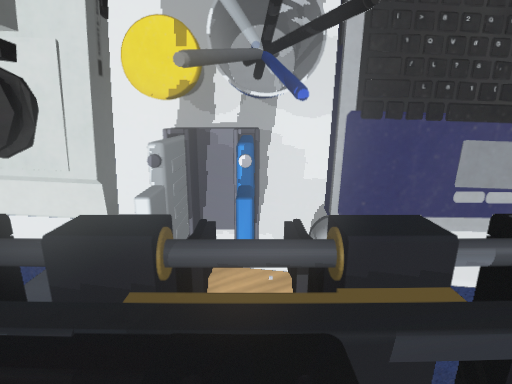

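Request:
servo_tool --motion '[{"grip": -0.1,"dp": [4,-3,5],"dr": [0,0,0]},{"grip": -0.1,"dp": [6,-3,12],"dr": [0,0,0]},{"grip": -0.1,"dp": [6,-3,20],"dr": [0,0,0]},{"grip": -0.1,"dp": [6,-3,28],"dr": [0,0,0]},{"grip": -0.1,"dp": [6,-3,28],"dr": [0,0,0]}]'

```text
time_s: 1.92
tcp_pos: [0.5075, -0.4194, 0.1356]
orientation: [-3.137, -0.156, 0.001]
contact_force: [0.0, 0.0, -0.9]
grip_width: 0.45
```

```bash
python3 -c "
from h import *
st(); goal(.506,-.418,.133,5.9)"
```

```text
t 1.92 tcp [ 507.5 -419.4  135.6] az 5.69 z [-0.001  0.001 -1.   ] F [ 0.   0.  -0.9] g 0.450 q [ 0.75  0.43 -0.17  1.56  0.08  1.16 -0.9 ]
dp [-1.4 -1.6  2.6] dr [-0.03  0.05 -0.21] | dist 3 rot 0.2
```

Request:
servo_tool --motion '[{"grip": -0.1,"dp": [-1.4,-1.4,2],"dr": [0,0,-0.2]},{"grip": -1,"dp": [-1.4,-1.4,2],"dr": [0,0,-0.2]},{"grip": -1,"dp": [-1.4,-1.4,2],"dr": [0,0,-0.2]},{"grip": -1,"dp": [-1.4,-1.4,2],"dr": [0,0,-0.2]},{"grip": -1,"dp": [-1.4,-1.4,2],"dr": [0,0,-0.2]}]' --force 30

```text
time_s: 2.33
tcp_pos: [0.5066, -0.4185, 0.135]
orientation: [3.137, 0.161, 0.001]
contact_force: [0.0, -0.6, 0.1]
grip_width: 0.236
```

```bash
python3 -c "
from h import *
st(); goal(.506,-.418,.133,5.9)"
```

```text
t 2.33 tcp [ 506.6 -418.5  135. ] az 5.89 z [ 0.001 -0.    -1.   ] F [ 0.  -0.6  0.1] g 0.236 q [ 0.75  0.43 -0.17  1.56  0.08  1.16 -0.9 ]
dp [-0.5 -0.6  2. ] dr [ 0.03 -0.03 -0.01] | dist 2 rot 0.0
```

Request:
servo_tool --motion '[{"grip": -1,"dp": [0,0,0],"dr": [0,0,0]},{"grip": -1,"dp": [0,0,0],"dr": [0,0,0]},{"grip": -1,"dp": [0,0,-3],"dr": [0,0,0]},{"grip": -1,"dp": [0,0,-10],"dr": [0,0,0]},{"grip": -1,"dp": [0,0,-25],"dr": [0,0,0]}]'

```text
time_s: 2.75
tcp_pos: [0.5053, -0.4179, 0.158]
orientation: [-3.135, -0.161, 0.005]
contact_force: [0.6, -1.1, -3.0]
grip_width: 0.109
```

```bash
python3 -c "
from h import *
st(); goal(.395,-.25,.30,60)"
```

```text
t 2.75 tcp [ 505.3 -417.9  158. ] az 5.88 z [-0.003  0.002 -1.   ] F [ 0.6 -1.1 -3. ] g 0.109 q [ 0.75  0.41 -0.17  1.54  0.07  1.2  -0.9 ]
dp [ -92.9 -178.7 -141.4] dr [ -0.19   0.09 -54.12] | dist 246 rot 54.1
```

Request:
servo_tool --motion '[{"grip": -1,"dp": [0,0,-36],"dr": [0,0,0]},{"grip": -1,"dp": [0,0,-72],"dr": [0,0,0]},{"grip": -1,"dp": [-10,0,-106],"dr": [0,0,0]},{"grip": -1,"dp": [-40,-10,-130],"dr": [0,0,-5]},{"grip": -1,"dp": [-72,-20,-140],"dr": [0,0,-11]}]'

```text
time_s: 3.17
tcp_pos: [0.434, -0.4057, 0.3038]
orientation: [3.103, 0.469, 0.006]
contact_force: [-0.7, -0.7, -0.8]
grip_width: 0.113
```

```bash
python3 -c "
from h import *
st(); goal(.395,-.27,.31,60)"
```

```text
t 3.17 tcp [ 434.  -405.7  303.8] az 17.21 z [ 0.004 -0.003 -1.   ] F [-0.7 -0.7 -0.8] g 0.113 q [ 0.83  0.2  -0.19  1.51  0.04  1.43 -0.62]
dp [   2.9 -141.1   -6.8] dr [  0.29  -0.09 -42.79] | dist 141 rot 42.8
```

```bash
python3 -c "
from h import *
for n in ('side','scene'):
    c,p,d=load(n,n+'0'); C=cloud(c,d).reshape(-1,3)
    for y in np.arange(-.34,-.06,.02):
        q=C[(C[:,1]>y)&(C[:,1]<y+.02)&(C[:,2]>.15)&(C[:,2]<.5)&(C[:,0]>.3)&(C[:,0]<.8)]
        q=q[np.argsort(q[:,0])]
        print(n,round(y,2),len(q),np.round(q[:6],3).tolist() if len(q) else '')
" ; python3 -c "
from h import *
grab('side','side1')"
```

```text
side -0.34 0 
side -0.32 0 
side -0.3 1 [[0.514, -0.28, 0.153]]
side -0.28 19 [[0.506, -0.267, 0.152], [0.524, -0.268, 0.152], [0.527, -0.279, 0.15], [0.537, -0.279, 0.151], [0.538, -0.276, 0.151], [0.546, -0.261, 0.153]]
side -0.26 363 [[0.447, -0.242, 0.294], [0.447, -0.249, 0.299], [0.448, -0.247, 0.301], [0.449, -0.254, 0.3], [0.449, -0.242, 0.298], [0.45, -0.242, 0.302]]
side -0.24 855 [[0.447, -0.239, 0.295], [0.448, -0.238, 0.297], [0.449, -0.236, 0.304], [0.449, -0.234, 0.306], [0.449, -0.233, 0.296], [0.45, -0.231, 0.306]]
side -0.22 427 [[0.491, -0.209, 0.195], [0.492, -0.207, 0.197], [0.492, -0.204, 0.199], [0.493, -0.213, 0.195], [0.493, -0.212, 0.198], [0.494, -0.21, 0.2]]
side -0.2 458 [[0.445, -0.188, 0.298], [0.445, -0.188, 0.303], [0.447, -0.181, 0.303], [0.447, -0.192, 0.302], [0.447, -0.181, 0.297], [0.447, -0.191, 0.307]]
side -0.18 192 [[0.444, -0.171, 0.296], [0.444, -0.18, 0.297], [0.445, -0.168, 0.296], [0.445, -0.176, 0.297], [0.446, -0.175, 0.299], [0.446, -0.173, 0.307]]
side -0.16 1 [[0.483, -0.158, 0.302]]
side -0.14 0 
side -0.12 0 
side -0.1 0 
side -0.
[... 852 characters left out ...]
 0.2], [0.495, -0.209, 0.203]]
scene -0.2 458 [[0.443, -0.191, 0.302], [0.446, -0.187, 0.301], [0.446, -0.182, 0.297], [0.447, -0.182, 0.293], [0.447, -0.185, 0.306], [0.448, -0.189, 0.315]]
scene -0.18 206 [[0.443, -0.174, 0.296], [0.443, -0.178, 0.295], [0.444, -0.172, 0.298], [0.445, -0.175, 0.296], [0.446, -0.178, 0.302], [0.446, -0.178, 0.298]]
scene -0.16 5 [[0.487, -0.159, 0.306], [0.501, -0.154, 0.151], [0.503, -0.15, 0.15], [0.524, -0.152, 0.152], [0.528, -0.142, 0.15]]
scene -0.14 0 
scene -0.12 0 
scene -0.1 0 
scene -0.08 0 
scene -0.06 131 [[0.68, -0.046, 0.184], [0.68, -0.041, 0.184], [0.681, -0.042, 0.168], [0.681, -0.04, 0.179], [0.683, -0.044, 0.169], [0.683, -0.049, 0.172]]
```

View pics/side1.png

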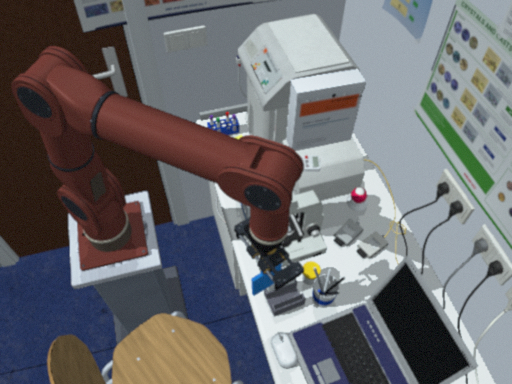

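```bash
python3 -c "
from h import *
goal(.392,-.27,.33,52)"
```

```text
dp [   7.6 -140.8  -25.3] dr [  0.25   0.08 -34.46] | dist 143 rot 34.5
```

Request:
servo_tool --motion '[{"grip": -1,"dp": [1,-28,-10],"dr": [0,0,-7]},{"grip": -1,"dp": [3,-56,-16],"dr": [0,0,-14]},{"grip": -1,"dp": [5,-84,-22],"dr": [0,0,-21]},{"grip": -1,"dp": [6,-112,-25],"dr": [0,0,-28]},{"grip": -1,"dp": [8,-141,-25],"dr": [0,0,-34.5]}]'

```text
time_s: 3.63
tcp_pos: [0.399, -0.2674, 0.3256]
orientation: [2.826, 1.37, 0.001]
contact_force: [0.0, 1.2, -2.0]
grip_width: 0.116
```

```bash
python3 -c "
from h import *
st(); goal(.398,-.13,.33,88)"
```

```text
t 3.63 tcp [ 399.  -267.4  325.6] az 51.73 z [ 0.001 -0.001 -1.   ] F [ 0.   1.2 -2. ] g 0.116 q [ 0.8  -0.03 -0.29  1.71 -0.01  1.46 -0.16]
dp [107.3 -85.9  -4.5] dr [ 6.000e-02  3.000e-02 -3.627e+01] | dist 137 rot 36.3
```

Request:
servo_tool --motion '[{"grip": -1,"dp": [21,-18,-2],"dr": [0,0,-7.1]},{"grip": -1,"dp": [43,-34,-3],"dr": [0,0,-14.2]},{"grip": -1,"dp": [65,-52,-4],"dr": [0,0,-21.3]},{"grip": -1,"dp": [88,-67,-4],"dr": [0,0,-28.4]},{"grip": -1,"dp": [112,-81,-4],"dr": [0,0,-35.5]}]'

```text
time_s: 4.05
tcp_pos: [0.4055, -0.129, 0.3291]
orientation: [2.274, 2.167, -0.0]
contact_force: [1.1, 0.4, -2.0]
grip_width: 0.109
```

```bash
python3 -c "
from h import *
st(); grab('wrist','w3')"
```

```text
t 4.05 tcp [ 405.5 -129.   329.1] az 87.23 z [ 0.    -0.001 -1.   ] F [ 1.1  0.4 -2. ] g 0.109 q [ 0.66 -0.15 -0.4   1.81 -0.06  1.47  0.22]
```

View pics/w3.png

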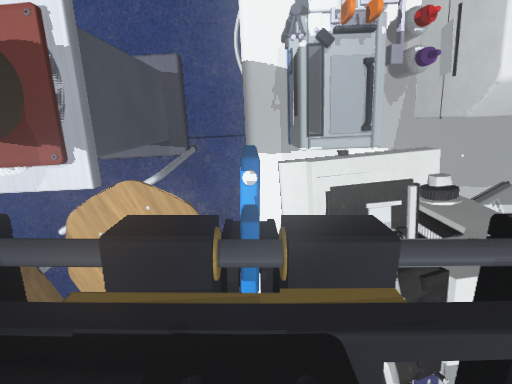

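```bash
python3 -c "
from h import *
c,p,d=load('wrist','w3'); crop(p,270,0,410,160,3.7,'pics/w3a.png'); C=cloud(c,d)
for uv in [(290,100),(300,100),(317,60),(317,78),(317,100),(350,90),(340,140),(350,10),(376,10),(369,80),(249,180),(249,155)]: print(uv,np.round(C[uv[1],uv[0]]*1000,1))
"
```

```text
(290, 100) [465.1 -38.9  48.5]
(300, 100) [467.  -43.4 118.6]
(317, 60) [491.    1.9  97.4]
(317, 78) [490.9 -18.1  97.9]
(317, 100) [491.  -43.1  97.3]
(350, 90) [522.8 -35.2 121.4]
(340, 140) [513.5 -90.4 118.4]
(350, 10) [508.8  34.5 159.5]
(376, 10) [534.7  34.4 156.8]
(369, 80) [540.2 -26.5 130.7]
(249, 180) [406.6 -96.2 302.9]
(249, 155) [407.3 -82.9 293.4]
```

View pics/w3a.png

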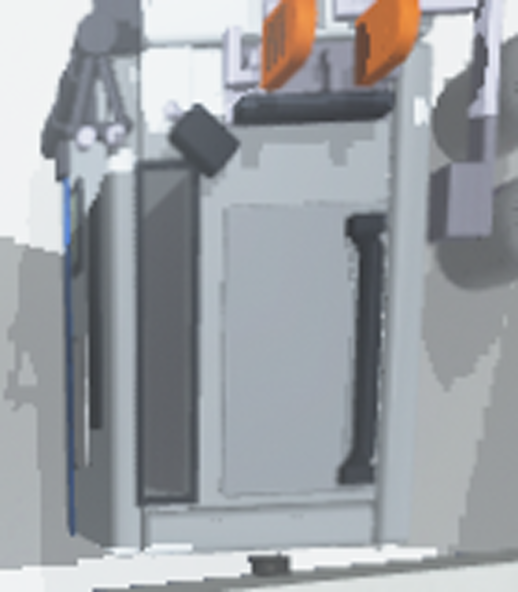

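```bash
python3 -c "
from h import *
c,p,d=load('wrist','w3')
uv=np.array([(140,165),(198,163),(195,500),(137,500)])/3.7+[270,0]
W=plane(c,uv,.12); print(np.round(W*1000,1))
q=W[:,:2]; print(np.linalg.norm(np.diff(q,axis=0),axis=1)*1000, q.mean(0), np.degrees(np.arctan2(*(q[0]-q[3])[::-1])),np.degrees(np.arctan2(*(q[1]-q[2])[::-1])))
C=cloud(c,d)
np.set_printoptions(linewidth=200)
print('row100 x,z'); print(np.round(C[100,285:400:2][:,[0,2]]*1000).T)
print('col317'); print(np.round(C[30:145:3,317][:,[1,2]]*1000).T)
g=cv2.cvtColor(p,cv2.COLOR_BGR2GRAY); print(g[100,295:335]); print(g[36:56,317],g[125:150,317])
st(); goal(.44,-.085,.30,90)
"
```

```text
[[476.1  14.2 120. ]
 [493.2  14.  120. ]
 [492.7 -83.8 120. ]
 [474.5 -82.9 120. ]]
[17.08650326 97.80316627 18.23175337] [ 0.48412042 -0.0346142 ] 89.08484918170453 89.75081500668534
row100 x,z
[[464. 466. 465. 465. 466. 464. 466. 466. 468. 470. 472. 475. 491. 491. 491. 491. 491. 491. 491. 493. 495. 497. 499. 502. 504. 506. 508. 510. 513. 514. 517. 519. 522. 524. 526. 528. 531. 533. 535.
  538. 540. 539. 541. 543. 550. 551. 554. 556. 559. 614. 616. 619. 623. 625. 628. 632. 634. 638.]
 [ -0.   6.  41.  59.  72.  98. 104. 118. 120. 119. 121. 120.  47.  63.  75.  88.  97. 109. 117. 121. 122. 120. 121. 121. 122. 121. 123. 122. 122. 124. 122. 123. 121. 123. 122. 123. 123. 121. 122.
  122. 120. 130. 131. 131. 118. 121. 121. 121. 121.  -1.   1.   1.  -1.   0.   1.   0.   2.   0.]]
col317
[[ 27.  24.  20.  18.  16.  13.  13.  11.   9.   5.   2.  -1.  -5.  -8. -11. -15. -18. -21.  nan -28. -32. -35. -39. -42. -45. -49. -53. -56. -60. -63. -67. -70. -74. -77. -81. -83. -87. -90. -94.]
 [127. 126. 131. 124. 122. 123. 106. 102.  96.  98.  97.  96.  97.  97.  96.  97.  98.  98.  nan  98.  99.  97.  98.  99.  97.  99. 100.  99.  99.  99. 100.  99. 101. 100.  99. 121. 119. 120. 120.]]
[ 65  68  83 108 112 137 158 178 180 181 177 140  80  84 100 100  99  99  99  99  98  98  98  97 100 106  94  78 111 166 184 184 185 184 172 158 174 171 171 172]
[ 80  79  77  95 133 161 144 104  88  99 124 131 131 126 114 106 104 104 103 103] [101 101 101 101 101 101 101 104 114  89  83 149 180 144 165 184 186 186 185 186 184 184 238 228 207]
t 4.10 tcp [ 406.8 -123.2  329.4] az 88.13 z [ 0.001  0.001 -1.   ] F [ 0.7  4.9 -1.6] g 0.114 q [ 0.66 -0.15 -0.41  1.81 -0.06  1.48  0.23]
dp [39.2 31.9 29.5] dr [ 0.06 -0.06 -1.87] | dist 59 rot 1.9
```

Request:
servo_tool --motion '[{"grip": -1,"dp": [25,5,5],"dr": [0,0,-1]},{"grip": -1,"dp": [38,25,15],"dr": [0,0,-1]},{"grip": -1,"dp": [40,36,29],"dr": [0,0,-1]},{"grip": -1,"dp": [40,36,29],"dr": [0,0,-1]},{"grip": -1,"dp": [40,36,29],"dr": [0,0,-1]}]'

```text
time_s: 4.52
tcp_pos: [0.4436, -0.0924, 0.2992]
orientation: [-2.26, -2.179, 0.001]
contact_force: [0.2, 0.0, -2.2]
grip_width: 0.113
```

```bash
python3 -c "
from h import *
st(); grab('wrist','w4');st(); c,p,d=load('wrist','w4'); crop(p,220,0,400,220,3.6,'pics/w4a.png')"
```

```text
t 4.52 tcp [443.6 -92.4 299.2] az 87.91 z [-0.002  0.001 -1.   ] F [ 0.2  0.  -2.2] g 0.113 q [ 0.62 -0.08 -0.48  1.8  -0.04  1.41  0.11]
t 4.57 tcp [443.7 -92.8 299.8] az 87.87 z [-0.001  0.    -1.   ] F [-1.2  0.8 -1.9] g 0.114 q [ 0.62 -0.08 -0.47  1.8  -0.04  1.41  0.11]
```

View pics/w4a.png

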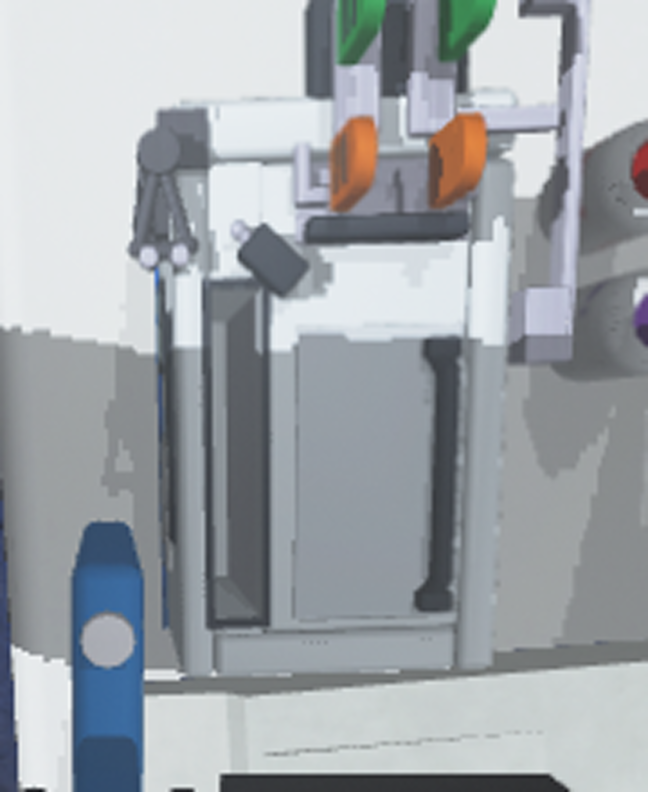

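```bash
python3 -c "
from h import *
np.set_printoptions(linewidth=220,suppress=True)
c,p,d=load('wrist','w4'); C=cloud(c,d)
for r in (90,110,130,150,165):
    print(r,np.round(C[r,262:302][:,[0,2]]*1000).astype(int).T.tolist()); print(cv2.cvtColor(p,cv2.COLOR_BGR2GRAY)[r,262:302].tolist())
for cc in (284,287):
    print(cc,np.round(C[70:86,cc][:,[1,2]]*1000).astype(int).T.tolist(),np.round(C[160:182,cc][:,[1,2]]*1000).astype(int).T.tolist())
    print(cv2.cvtColor(p,cv2.COLOR_BGR2GRAY)[70:86,cc].tolist(),cv2.cvtColor(p,cv2.COLOR_BGR2GRAY)[160:182,cc].tolist())
# wall points
P=C[80:175,265:300].reshape(-1,3)
w=P[(P[:,2]>.04)&(P[:,2]<.112)&(P[:,0]>.485)&(P[:,1]<.01)&(P[:,1]>-.078)]
f=np.polyfit(w[:,1],w[:,0],1); print(len(w),f,'x at y=-.034',np.polyval(f,-.034),'std',np.std(w[:,0]-np.polyval(f,w[:,1])), 'az',90-np.degrees(np.arctan(f[0])))
for lo,hi in((.04,.07),(.07,.09),(.09,.112)):
    k=(w[:,2]>lo)&(w[:,2]<hi); print(lo, np.mean(w[k,0]-np.polyval(f,w[k,1])),k.sum())
"
```

```text
90 [[465, 465, 464, 465, 465, 466, 466, 467, 468, 469, 470, 471, 472, 473, 474, 475, 476, 487, 488, 489, 490, 491, 491, 491, 491, 491, 491, 491, 491, 491, 491, 491, 493, 494, 494, 496, 497, 498, 499, 499], [-1, 29, 66, 66, 104, 105, 113, 119, 119, 119, 120, 121, 120, 120, 121, 122, 122, 22, 22, 22, 23, 34, 44, 54, 66, 76, 84, 94, 102, 111, 118, 121, 119, 119, 121, 119, 120, 120, 120, 121]]
[219, 153, 95, 88, 83, 92, 181, 226, 231, 235, 233, 230, 228, 224, 121, 99, 113, 149, 149, 147, 131, 97, 97, 97, 98, 98, 98, 97, 107, 163, 152, 96, 117, 202, 234, 234, 234, 234, 233, 232]
110 [[464, 465, 465, 466, 464, 465, 466, 466, 467, 468, 469, 470, 472, 473, 474, 475, 476, 486, 487, 489, 490, 490, 490, 491, 490, 491, 490, 490, 490, 490, 491, 491, 492, 493, 494, 495, 497, 498, 498, 500], [1, 1, 29, 41, 99, 105, 107, 118, 121, 121, 120, 121, 119, 120, 121, 121, 121, 22, 22, 22, 21, 31, 44, 53, 65, 74, 85, 94, 102, 111, 118, 122, 121, 121, 120, 121, 120, 120, 122, 120]]
[140, 119, 80, 101, 67, 72, 92, 113, 134, 152, 163, 164, 165, 168, 110, 79, 81, 148, 148, 148, 134, 95, 94, 95, 94, 94, 94, 93, 
[... 2373 characters left out ...]
13, 12, 12, 12, 13, 13], [129, 130, 127, 124, 121, 120, 121, 122, 122, 122, 120, 113, 104, 95, 76, 74]] [[-76, -77, -78, -79, -81, -81, -82, -81, -81, -81, -81, -81, -82, -83, -84, -86, -87, -88, -89, -90, -91, -92], [72, 73, 72, 72, 72, 76, 82, 91, 98, 105, 112, 119, 122, 122, 121, 120, 119, 119, 120, 121, 122, 121]]
[95, 87, 80, 125, 194, 219, 203, 137, 99, 104, 115, 120, 121, 120, 114, 103] [90, 90, 90, 90, 90, 99, 103, 103, 112, 113, 112, 97, 70, 70, 113, 163, 129, 148, 162, 164, 164, 164]
579 [0.00437586 0.49062821] x at y=-.034 0.4904794338575786 std 9.173305224001818e-05 az 89.74928342444436
0.04 7.1079487490837375e-06 190
0.07 -9.844956519663439e-06 150
0.09 5.281724509864174e-07 239
```

```bash
cat > meas.py <<'E'
from h import *
import sys
def slot(C):
    P=C[40:215,230:330].reshape(-1,3)
    w=P[(P[:,2]>.04)&(P[:,2]<.112)&(P[:,0]>.486)&(P[:,0]<.495)&(P[:,1]<.01)&(P[:,1]>-.078)]
    f=np.polyfit(w[:,1],w[:,0],1); az=90-np.degrees(np.arctan(f[0]))
    e1=P[(P[:,2]>.06)&(P[:,2]<.115)&(abs(P[:,1]-.012)<.004)&(P[:,0]>.478)&(P[:,0]<.489)]
    e2=P[(P[:,2]>.06)&(P[:,2]<.115)&(abs(P[:,1]+.082)<.004)&(P[:,0]>.478)&(P[:,0]<.489)]
    print("wall n",len(w),"x@-.034 %.2f"%(1000*np.polyval(f,-.034)),"az %.2f"%az,"ends",np.round(1000*np.median(e1[:,1]),2) if len(e1) else None,np.round(1000*np.median(e2[:,1]),2) if len(e2) else None,len(e1),len(e2))
if __name__=="__main__":
    c,p,d=load("wrist",sys.argv[1]); C=cloud(c,d); slot(C)
    T=c["world_from_camera"]; 
    # TCP from camera pose: cam in tool known
    Rct=np.array([[-9.44722538e-04,-9.70518572e-01,-2.41024500e-01],[9.99999541e-01,-8.78347731e-04,-3.82821329e-04],[1.59831887e-04,-2.41024751e-01,9.70518956e-01]]); tct=np.array([0.06565726,-0.00081912,-0.1433907])
    Rt=T[:3,:3]@Rct.T; tcp=T[:3,3]-Rt@tct
    print("tcp at image",np.round(tcp*1000,2),"az %.2f"%np.degrees(np.arctan2(Rt[1,0],Rt[0,0])))
    hsv=cv2.cvtColor(p,cv2.COLOR_BGR2HSV)
    m=(hsv[...,0]>95)&(hsv[...,0]<120)&(hsv[...,1]>120)&(C[...,2]>.1)
    m[:, :225]=0; m[:,280:]=0
    Q=(C-tcp)@Rt  # tool frame
    v,u=np.nonzero(m); q=Q[m]*1000
    print("blue n",len(q),"toolframe min",np.round(np.nanmin(q,0),1),"max",np.round(np.nanmax(q,0),1))
    for lo in range(10,60,4):
        k=(q[:,0]>=lo)&(q[:,0]<lo+4)
        if k.sum()>5: print(lo,k.sum(),"y %.2f %.2f mid %.2f"%(q[k,1].min(),q[k,1].max(),(q[k,1].min()+q[k,1].max())/2),"z med %.2f"%np.median(q[k,2]))
E
python3 meas.py w4; python3 meas.py w3|head -4
```

```text
wall n 579 x@-.034 490.48 az 89.75 ends 13.35 -81.43 42 57
tcp at image [444.42 -91.7  299.21] az 87.91
blue n 1914 toolframe min [-44.   -6.6  -3.3] max [ 45.6   4.9 117.3]
10 154 y -6.10 4.28 mid -0.91 z med -1.02
14 443 y -6.11 4.26 mid -0.92 z med 11.25
18 109 y -6.08 4.24 mid -0.92 z med 31.07
22 121 y -6.05 4.21 mid -0.92 z med 30.91
26 95 y -6.04 4.86 mid -0.59 z med 31.09
30 24 y -6.02 4.84 mid -0.59 z med 32.15
34 57 y -6.56 4.77 mid -0.89 z med 31.41
38 134 y -6.54 4.76 mid -0.89 z med 31.17
42 243 y -5.91 4.72 mid -0.59 z med 41.39
wall n 811 x@-.034 490.82 az 89.67 ends 13.09 -81.31 53 15
tcp at image [ 406.24 -128.37  329.16] az 87.23
blue n 1960 toolframe min [-44.1  -6.9  -3.4] max [ 45.5   4.8 119.4]
10 157 y -6.79 4.28 mid -1.26 z med -0.94
```

```bash
python3 -c "
from h import *
st(); goal(.4832,-.0343,.27,89.75)"
```

```text
t 4.57 tcp [443.7 -92.8 299.8] az 87.87 z [-0.001  0.    -1.   ] F [-1.2  0.8 -1.9] g 0.114 q [ 0.62 -0.08 -0.47  1.8  -0.04  1.41  0.11]
dp [60.  37.4 29.8] dr [-0.05 -0.01 -1.88] | dist 77 rot 1.9
```

Request:
servo_tool --motion '[{"grip": -1,"dp": [20,13,0],"dr": [0,0,-1]},{"grip": -1,"dp": [40,26,5],"dr": [0,0,-1.9]},{"grip": -1,"dp": [60,37.4,18],"dr": [0,0,-1.9]},{"grip": -1,"dp": [60,37.4,29],"dr": [0,0,-1.9]},{"grip": -1,"dp": [60,37.4,29],"dr": [0,0,-1.9]}]'

```text
time_s: 4.98
tcp_pos: [0.4828, -0.0337, 0.2692]
orientation: [-2.223, -2.217, 0.003]
contact_force: [-1.1, -1.0, -3.1]
grip_width: 0.112
```

```bash
python3 -c "
from h import *
st(); grab('wrist','w5');st(); goal(.4832,-.0343,.257,89.75); c,p,d=load('wrist','w5'); crop(p,200,40,320,230,3.1,'pics/w5a.png')"; python3 meas.py w5
```

```text
t 4.98 tcp [482.8 -33.7 269.2] az 89.85 z [-0.003  0.    -1.   ] F [-1.1 -1.  -3.1] g 0.112 q [ 0.54  0.01 -0.56  1.79  0.01  1.35 -0.02]
t 5.03 tcp [482.8 -34.7 270.3] az 89.77 z [-0.002 -0.    -1.   ] F [-0.5  0.1 -1.9] g 0.113 q [ 0.54  0.01 -0.56  1.79  0.01  1.35 -0.02]
dp [ 0.4  0.4 13.2] dr [-0.1   0.02  0.02] | dist 13 rot 0.1
wall n 7 x@-.034 490.47 az 90.10 ends None None 0 0
tcp at image [483.54 -32.91 269.29] az 89.86
blue n 1895 toolframe min [-44.   -6.7  -2.9] max [ 45.6   5.  124.8]
10 162 y -6.13 4.95 mid -0.59 z med -1.02
14 443 y -6.13 4.93 mid -0.60 z med 11.69
18 121 y -6.67 4.90 mid -0.88 z med 31.18
22 132 y -6.70 4.86 mid -0.92 z med 30.96
26 104 y -6.68 4.85 mid -0.92 z med 31.30
30 30 y -6.62 4.83 mid -0.90 z med 32.32
34 66 y -6.58 4.80 mid -0.89 z med 31.59
38 137 y -6.57 4.76 mid -0.91 z med 31.28
42 174 y -6.71 4.75 mid -0.98 z med 33.01
```

View pics/w5.png

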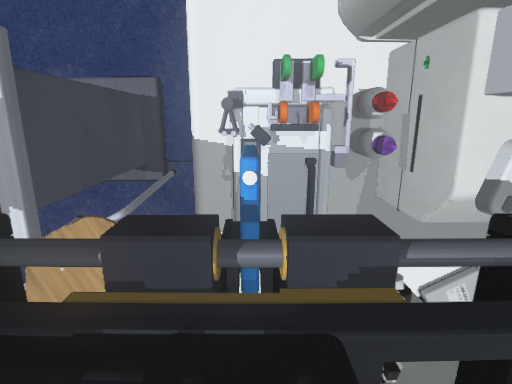

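Request:
servo_tool --motion '[{"grip": -1,"dp": [0.2,0.5,8],"dr": [0,0,0]},{"grip": -1,"dp": [0.2,0.5,15],"dr": [0,0,0]},{"grip": -1,"dp": [0.2,0.5,20],"dr": [0,0,0]},{"grip": -1,"dp": [0.2,0.5,24],"dr": [0,0,0]},{"grip": -1,"dp": [0.2,0.5,27],"dr": [0,0,0]}]'

```text
time_s: 5.45
tcp_pos: [0.4839, -0.0341, 0.2431]
orientation: [-2.226, -2.217, 0.001]
contact_force: [-0.0, 0.2, -1.9]
grip_width: 0.114
```

```bash
python3 -c "
from h import *
st(); grab('wrist','w6');st(); c,p,d=load('wrist','w6'); crop(p,200,60,320,215,3.8,'pics/w6a.png')"; python3 meas.py w6
```

```text
t 5.45 tcp [483.9 -34.1 243.1] az 89.76 z [-0. -0. -1.] F [-0.   0.2 -1.9] g 0.114 q [ 0.54  0.03 -0.56  1.83  0.02  1.29 -0.03]
t 5.50 tcp [483.8 -34.  242.7] az 89.77 z [-0.001  0.    -1.   ] F [ 0.3 -0.4 -3.5] g 0.110 q [ 0.54  0.03 -0.56  1.83  0.02  1.29 -0.03]
wall n 4 x@-.034 490.61 az 90.29 ends None None 0 0
tcp at image [484.72 -33.38 243.12] az 89.76
blue n 1887 toolframe min [-43.7  -6.8  -3.1] max [ 45.5   5.  121.1]
10 165 y -6.80 4.97 mid -0.91 z med -0.99
14 446 y -6.75 4.26 mid -1.25 z med 11.54
18 121 y -6.74 4.24 mid -1.25 z med 31.11
22 125 y -6.71 4.83 mid -0.94 z med 31.13
26 104 y -6.65 4.86 mid -0.89 z med 31.39
30 32 y -6.64 4.83 mid -0.90 z med 32.11
34 65 y -6.61 4.78 mid -0.91 z med 31.49
38 136 y -6.60 4.78 mid -0.91 z med 31.14
42 162 y -6.83 4.74 mid -1.04 z med 32.45
```

View pics/w6a.png

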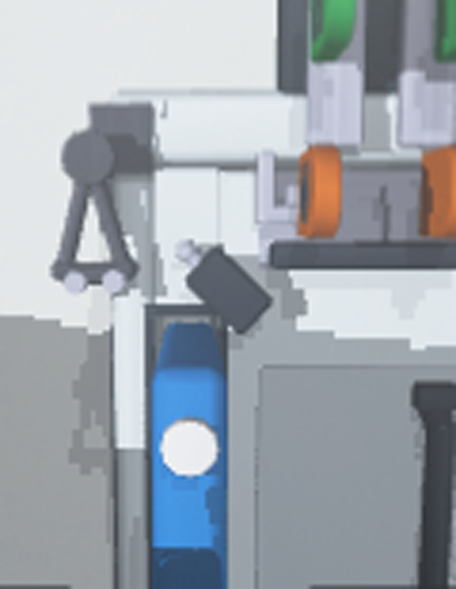

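Request:
servo_tool --motion '[{"grip": -1,"dp": [0,-0.4,8],"dr": [0,0,0]},{"grip": -1,"dp": [0,-0.4,16],"dr": [0,0,0]},{"grip": -1,"dp": [0,-0.4,24],"dr": [0,0,0]},{"grip": -1,"dp": [0,-0.4,32],"dr": [0,0,0]},{"grip": -1,"dp": [0,-0.4,40],"dr": [0,0,0]}]'

```text
time_s: 5.92
tcp_pos: [0.4837, -0.0337, 0.2025]
orientation: [-2.225, -2.217, 0.0]
contact_force: [0.1, 0.5, -3.0]
grip_width: 0.107
```

```bash
python3 -c "
from h import *
st()"
```

```text
t 5.92 tcp [483.7 -33.7 202.5] az 89.80 z [-0.  0. -1.] F [ 0.1  0.5 -3. ] g 0.107 q [ 0.53  0.06 -0.57  1.88  0.03  1.21 -0.05]
```

No contact forces; continue down (51 mm left), slowing near the floor.

Request:
servo_tool --motion '[{"grip": -1,"dp": [0,0,10],"dr": [0,0,0]},{"grip": -1,"dp": [0,0,20],"dr": [0,0,0]},{"grip": -1,"dp": [0,0,30],"dr": [0,0,0]},{"grip": -1,"dp": [0,0,38],"dr": [0,0,0]},{"grip": -1,"dp": [0,0,44],"dr": [0,0,0]}]'

```text
time_s: 6.33
tcp_pos: [0.4834, -0.0337, 0.1583]
orientation: [-2.225, -2.217, 0.001]
contact_force: [-1.1, 0.1, -2.4]
grip_width: 0.109
```

```bash
python3 -c "
from h import *
st();grab('wrist','w7');st()"; python3 meas.py w7
```

```text
t 6.33 tcp [483.4 -33.7 158.3] az 89.80 z [-0.001  0.    -1.   ] F [-1.1  0.1 -2.4] g 0.109 q [ 0.52  0.1  -0.57  1.94  0.06  1.12 -0.07]
t 6.38 tcp [483.  -33.7 157.5] az 89.79 z [-0.002  0.    -1.   ] F [ 0.6 -0.8 -3.4] g 0.112 q [ 0.52  0.1  -0.57  1.94  0.06  1.12 -0.07]
wall n 55 x@-.034 490.29 az 90.03 ends 10.63 None 1 0
tcp at image [484.21 -32.98 158.32] az 89.80
blue n 1835 toolframe min [-44.1  -6.8  -3.2] max [45.4  5.  40.1]
10 158 y -6.80 4.98 mid -0.91 z med -0.92
14 448 y -6.79 4.91 mid -0.94 z med 11.61
18 118 y -6.75 4.25 mid -1.25 z med 31.01
22 128 y -6.72 4.23 mid -1.24 z med 30.92
26 100 y -6.67 4.82 mid -0.92 z med 31.15
30 32 y -6.64 4.80 mid -0.92 z med 32.27
34 59 y -6.62 4.12 mid -1.25 z med 31.46
38 137 y -6.55 4.79 mid -0.88 z med 31.08
42 110 y -6.53 4.71 mid -0.91 z med 31.79
```

Request:
servo_tool --motion '[{"grip": -1,"dp": [0,0,3],"dr": [0,0,0]},{"grip": -1,"dp": [0,0,5],"dr": [0,0,0]},{"grip": -1,"dp": [0,0,6.5],"dr": [0,0,0]},{"grip": -1,"dp": [0,0,7.5],"dr": [0,0,0]},{"grip": -1,"dp": [0,0,7.5],"dr": [0,0,0]}]'

```text
time_s: 6.8
tcp_pos: [0.4839, -0.0337, 0.1521]
orientation: [2.225, 2.217, 0.0]
contact_force: [0.5, 0.1, -1.3]
grip_width: 0.112
```

```bash
python3 -c "
from h import *
st();grab('wrist','w8');st(); c,p,d=load('wrist','w8'); crop(p,180,0,380,215,2.7,'pics/w8a.png')"; python3 meas.py w8
```

```text
t 6.80 tcp [483.9 -33.7 152.1] az 89.79 z [ 0. -0. -1.] F [ 0.5  0.1 -1.3] g 0.112 q [ 0.52  0.11 -0.57  1.94  0.07  1.11 -0.08]
t 6.85 tcp [483.9 -33.7 152.3] az 89.80 z [ 0. -0. -1.] F [-0.1 -0.1 -3.1] g 0.113 q [ 0.52  0.11 -0.57  1.94  0.07  1.11 -0.08]
wall n 3 x@-.034 489.27 az 88.56 ends 11.54 None 3 0
tcp at image [484.67 -33.02 152.17] az 89.79
blue n 1771 toolframe min [-43.9  -6.8  -2.8] max [45.2  4.8 34.5]
10 148 y -5.76 4.27 mid -0.74 z med -1.04
14 437 y -6.13 4.30 mid -0.91 z med 11.85
18 116 y -6.72 4.29 mid -1.22 z med 31.09
22 125 y -6.69 4.23 mid -1.23 z med 31.12
26 100 y -6.67 4.20 mid -1.23 z med 31.21
30 17 y -5.99 4.18 mid -0.91 z med 31.48
34 52 y -5.98 4.14 mid -0.92 z med 31.30
38 133 y -6.58 4.77 mid -0.90 z med 31.13
42 107 y -6.54 4.73 mid -0.91 z med 31.67
```

View pics/w8a.png

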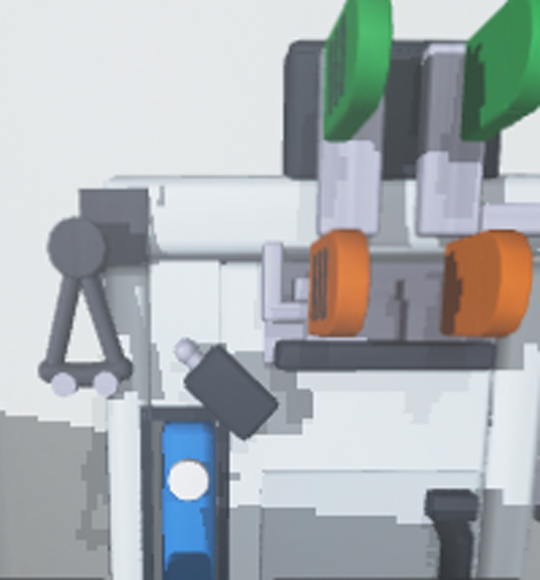

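Request:
servo_tool --motion '[{"grip": -1,"dp": [0,0,1],"dr": [0,0,0]},{"grip": -1,"dp": [0,0,2],"dr": [0,0,0]},{"grip": -1,"dp": [0,0,2],"dr": [0,0,0]},{"grip": -0.3,"dp": [0,0,2],"dr": [0,0,0]},{"grip": -0.3,"dp": [0,0,1],"dr": [0,0,0]}]'

```text
time_s: 7.27
tcp_pos: [0.484, -0.0337, 0.1512]
orientation: [2.225, 2.217, 0.0]
contact_force: [0.3, -0.0, 0.8]
grip_width: 0.191
```

```bash
python3 -c "
from h import *
st();grab('wrist','w9')"; python3 meas.py w9
```

```text
t 7.27 tcp [484.  -33.7 151.2] az 89.80 z [ 0. -0. -1.] F [ 0.3 -0.   0.8] g 0.191 q [ 0.52  0.11 -0.57  1.95  0.07  1.1  -0.08]
wall n 5 x@-.034 496.16 az 97.90 ends 11.61 None 19 0
tcp at image [484.75 -32.97 151.24] az 89.80
blue n 1743 toolframe min [-44.5  -6.6  -2.5] max [44.7  5.  34.8]
10 161 y -6.12 4.96 mid -0.58 z med -0.71
14 428 y -6.13 4.28 mid -0.93 z med 14.69
18 115 y -6.10 4.88 mid -0.61 z med 31.34
22 116 y -6.07 4.20 mid -0.93 z med 31.24
26 78 y -6.63 4.18 mid -1.22 z med 31.33
30 24 y -6.60 4.82 mid -0.89 z med 32.46
34 73 y -5.95 4.81 mid -0.57 z med 31.34
38 129 y -5.93 4.77 mid -0.58 z med 31.22
42 79 y -5.93 4.10 mid -0.91 z med 32.08
```

Request:
servo_tool --motion '[{"grip": -0.1,"dp": [0,0,0],"dr": [0,0,0]},{"grip": -0.1,"dp": [0,0,0],"dr": [0,0,0]},{"grip": 0,"dp": [0,0,-20],"dr": [0,0,0]},{"grip": 0.3,"dp": [0,0,-50],"dr": [0,0,0]},{"grip": 0.3,"dp": [0,0,-80],"dr": [0,0,0]}]'

```text
time_s: 7.73
tcp_pos: [0.483, -0.0335, 0.2314]
orientation: [-2.224, -2.216, 0.002]
contact_force: [1.2, -1.1, 0.0]
grip_width: 0.565
```

```bash
cat > paddles.py <<'E'
from h import *
import sys
Rct=np.array([[-9.44722538e-04,-9.70518572e-01,-2.41024500e-01],[9.99999541e-01,-8.78347731e-04,-3.82821329e-04],[1.59831887e-04,-2.41024751e-01,9.70518956e-01]]); tct=np.array([0.06565726,-0.00081912,-0.1433907])
def run(tag):
    c,p,d=load("wrist",tag); C=cloud(c,d); T=c["world_from_camera"]
    Rt=T[:3,:3]@Rct.T; tcp=T[:3,3]-Rt@tct; print("tcp img",np.round(tcp*1000,1),"az %.2f"%np.degrees(np.arctan2(Rt[1,0],Rt[0,0])))
    hsv=cv2.cvtColor(p,cv2.COLOR_BGR2HSV)
    for nm,lo,hi in (("orange",6,18),("green",45,85)):
        m=(hsv[...,0]>=lo)&(hsv[...,0]<=hi)&(hsv[...,1]>110)&(C[...,2]>0.1)&(C[...,2]<.2)&(C[...,0]<.6)
        n,lab,stt,cen=cv2.connectedComponentsWithStats(m.astype(np.uint8))
        for i in range(1,n):
            if stt[i,4]<40: continue
            q=C[lab==i]*1000; t=q[q[:,2]>155]
            print(nm,stt[i].tolist(),"x %.1f %.1f y %.1f %.1f z %.1f %.1f"%(*np.percentile(q[:,0],[1,99]),*np.percentile(q[:,1],[1,99]),*np.percentile(q[:,2],[1,99])),"top n",len(t), np.round(t.mean(0),1) if len(t) else "", np.round(t.min(0),1) if len(t) else "",np.round(t.max(0),1) if len(t) else "")
run(sys.argv[1])
E
python3 -c "
from h import *
st();grab('wrist','w10'); grab('side','side2'); grab('scene','scene2')"; python3 paddles.py w9;  python3 paddles.py w10; python3 paddles.py w4
```

```text
t 7.73 tcp [483.  -33.5 231.4] az 89.82 z [-0.002  0.001 -1.   ] F [ 1.2 -1.1  0. ] g 0.565 q [ 0.54  0.03 -0.57  1.84  0.02  1.27 -0.04]
tcp img [484.7 -33.  151.2] az 89.80
orange [294, 85, 23, 40, 655] x 507.8 513.0 y 31.3 48.0 z 130.5 161.0 top n 469 [510.2  39.6 158.5] [507.7  31.8 155. ] [513.2  47.4 161.6]
orange [346, 85, 32, 40, 1024] x 533.8 539.5 y 30.9 48.0 z 135.0 161.0 top n 528 [536.4  39.5 158.4] [533.8  31.4 155. ] [539.9  47.4 161.5]
green [300, 0, 25, 50, 651] x 509.5 515.0 y 67.6 82.1 z 131.7 161.2 top n 514 [512.   74.  158.7] [509.4  67.6 155. ] [515.4  81.1 161.9]
green [353, 0, 37, 48, 1151] x 535.8 541.2 y 67.2 83.7 z 133.7 160.9 top n 547 [538.2  74.4 158.5] [535.5  67.7 155. ] [541.7  82.  161.8]
tcp img [483.8 -32.8 231.4] az 89.81
orange [281, 99, 12, 24, 213] x 508.0 512.9 y 31.5 47.4 z 135.7 161.1 top n 176 [510.3  39.8 158.5] [507.9  32.3 155.2] [513.1  47.3 161.3]
orange [316, 98, 16, 25, 319] x 534.4 539.6 y 31.5 47.9 z 136.4 161.3 top n 190 [536.8  39.5 158.4] [534.4  31.5 155.2] [539.9  47.3 161.6]
green [286, 44, 11, 27, 187] x 509.9 514.6 y 68.5 82.9 z 145.9 160.8 top n 176 [512.1  75.6 158.7] [510.   68.7 155. ] [514.8  83.  160.9]
green [321, 44, 16, 28, 321] x 535.8 541.3 y 68.2 82.9 z 139.0 161.0 top n 210 [538.3  75.4 158.6] [535.7  68.3 155.2] [541.5  82.9 161.3]
tcp img [444.4 -91.7 299.2] az 87.91
orange [312, 33, 13, 25, 186] x 507.4 520.3 y 31.0 47.1 z 126.3 161.1 top n 130 [510.   38.9 158.4] [507.5  31.8 155.2] [513.6  46.5 161.4]
orange [339, 32, 16, 25, 261] x 534.3 539.6 y 31.0 47.3 z 134.3 161.1 top n 134 [536.7  38.6 158.6] [534.3  31.6 155.2] [540.2  46.5 161.9]
green [315, 0, 12, 16, 74] x 509.8 514.9 y 67.1 73.1 z 136.0 159.5 top n 49 [512.2  69.7 157.3] [509.9  67.2 155.2] [515.   72.5 159.6]
green [344, 0, 14, 13, 115] x 535.9 541.1 y 66.9 77.5 z 136.4 158.9 top n 40 [538.4  69.9 156.9] [535.9  67.6 155.1] [541.4  72.  159.6]
```

View pics/w10.png

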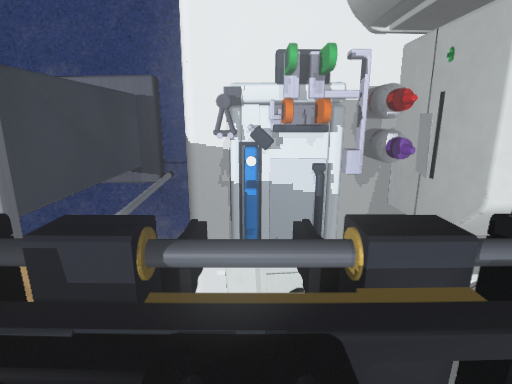

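```bash
python3 -c "
from h import *
A=[]
for n,t in (('side','side0'),('scene','scene0'),('wrist','w10'),('wrist','w4')):
    c,p,d=load(n,t); C=cloud(c,d).reshape(-1,3); A.append(C[(C[:,2]>.17)&(C[:,2]<.55)&(C[:,0]>.54)&(C[:,0]<.8)])
C=np.concatenate(A)
for y in np.arange(-.06,.26,.02):
    q=C[(C[:,1]>y)&(C[:,1]<y+.02)]; 
    if len(q)>3: print('%.2f'%y,len(q),'minx %.3f'%np.percentile(q[:,0],1), 'zmin %.3f'%q[:,2].min(), np.round(q[np.argsort(q[:,0])[:3]],3).tolist())
st(); goal(.5238,.0396,.23,89.8)
"
```

```text
-0.06 1288 minx 0.561 zmin 0.170 [[0.54, -0.041, 0.306], [0.54, -0.04, 0.306], [0.541, -0.041, 0.305]]
-0.04 788 minx 0.540 zmin 0.170 [[0.54, -0.038, 0.306], [0.54, -0.039, 0.306], [0.54, -0.036, 0.306]]
-0.02 2374 minx 0.540 zmin 0.170 [[0.54, -0.008, 0.317], [0.54, -0.009, 0.31], [0.54, -0.01, 0.311]]
0.00 492 minx 0.540 zmin 0.170 [[0.54, 0.005, 0.302], [0.54, 0.004, 0.297], [0.54, 0.001, 0.305]]
0.02 15 minx 0.658 zmin 0.170 [[0.658, 0.029, 0.171], [0.658, 0.035, 0.171], [0.66, 0.03, 0.171]]
0.04 4674 minx 0.667 zmin 0.170 [[0.663, 0.047, 0.422], [0.664, 0.051, 0.438], [0.664, 0.05, 0.43]]
0.06 709 minx 0.666 zmin 0.170 [[0.665, 0.062, 0.392], [0.665, 0.078, 0.343], [0.665, 0.062, 0.325]]
0.08 703 minx 0.666 zmin 0.171 [[0.664, 0.088, 0.435], [0.665, 0.086, 0.29], [0.665, 0.081, 0.436]]
0.10 518 minx 0.625 zmin 0.174 [[0.593, 0.119, 0.348], [0.6, 0.118, 0.339], [0.6, 0.12, 0.342]]
0.12 2955 minx 0.589 zmin 0.170 [[0.584, 0.132, 0.327], [0.585, 0.137, 0.339], [0.585, 0.124, 0.333]]
0.14 1068 minx 0.586 zmin 0.171 [[0.583, 0.152, 0.335], [0.583, 0.141, 0.337], [0.584, 0.142, 0.333]]
0.16 866 minx 0.586 zmin 0.170 [[0.584, 0.164, 0.24], [0.585, 0.169, 0.333], [0.585, 0.17, 0.338]]
0.18 796 minx 0.585 zmin 0.170 [[0.584, 0.185, 0.28], [0.584, 0.182, 0.334], [0.585, 0.192, 0.332]]
0.20 770 minx 0.585 zmin 0.172 [[0.584, 0.209, 0.182], [0.584, 0.215, 0.187], [0.584, 0.215, 0.272]]
0.22 783 minx 0.585 zmin 0.173 [[0.584, 0.234, 0.184], [0.584, 0.223, 0.326], [0.584, 0.229, 0.334]]
0.24 705 minx 0.585 zmin 0.189 [[0.585, 0.252, 0.34], [0.585, 0.241, 0.335], [0.585, 0.253, 0.331]]
t 7.88 tcp [485.1 -33.7 233.2] az 89.79 z [ 0.004 -0.001 -1.   ] F [-1.  -0.  -0.4] g 0.628 q [ 0.54  0.03 -0.57  1.84  0.02  1.27 -0.04]
dp [73.4 38.4  3.3] dr [ 0.24  0.04 -0.01] | dist 83 rot 0.2
```

Request:
servo_tool --motion '[{"grip": 0.3,"dp": [25,14,0],"dr": [0,0,0]},{"grip": 0.3,"dp": [50,28,0],"dr": [0,0,0]},{"grip": 0.3,"dp": [73.5,39.5,3],"dr": [0,0,0]},{"grip": 0.3,"dp": [73.5,39.5,15],"dr": [0,0,0]},{"grip": 0.3,"dp": [73.5,39.5,30],"dr": [0,0,0]}]'

```text
time_s: 8.3
tcp_pos: [0.5239, 0.0415, 0.2002]
orientation: [-2.221, -2.221, -0.001]
contact_force: [0.3, -0.1, -1.6]
grip_width: 0.653
```

```bash
python3 -c "
from h import *
st();grab('wrist','w11');st(); goal(.5238,.0396,.152,89.8)"; python3 paddles.py w11
```

```text
t 8.30 tcp [523.9  41.5 200.2] az 89.98 z [ 0.     0.001 -1.   ] F [ 0.3 -0.1 -1.6] g 0.653 q [ 0.42  0.16 -0.64  1.8   0.1   1.22 -0.24]
t 8.35 tcp [521.9  40.1 196.6] az 89.90 z [-0.005  0.    -1.   ] F [-2.  -1.  -3.6] g 0.650 q [ 0.42  0.16 -0.64  1.8   0.1   1.22 -0.25]
dp [-0.5  2.1 44.6] dr [-0.27 -0.02  0.1 ] | dist 45 rot 0.3
tcp img [524.7  42.3 200.2] az 89.98
orange [226, 203, 10, 34, 267] x 508.3 513.5 y 33.1 48.9 z 132.5 160.9 top n 180 [510.8  41.1 158.6] [508.2  32.8 155.1] [513.5  48.1 161.6]
orange [264, 203, 11, 34, 273] x 534.5 539.7 y 33.1 48.9 z 130.5 160.6 top n 184 [537.   41.2 158.7] [534.5  32.7 155.3] [539.8  48.  161.5]
green [268, 158, 10, 26, 239] x 536.2 541.1 y 68.9 84.2 z 143.1 160.9 top n 193 [538.7  76.8 158.6] [536.2  68.8 155. ] [541.3  84.2 161.3]
green [228, 160, 8, 24, 182] x 510.3 514.8 y 69.0 83.7 z 155.5 160.9 top n 181 [512.5  76.7 158.8] [510.2  68.9 155.4] [514.9  83.8 161. ]
```

View pics/w11.png

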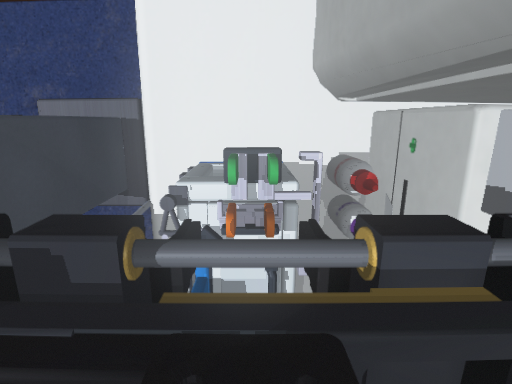

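Request:
servo_tool --motion '[{"grip": 0.3,"dp": [0,1,15],"dr": [0,0,0]},{"grip": 0.3,"dp": [0,2,30],"dr": [0,0,0]},{"grip": 0.3,"dp": [0,2,40],"dr": [0,0,0]},{"grip": 0.3,"dp": [0,2,44],"dr": [0,0,0]},{"grip": 0.3,"dp": [0,2,44],"dr": [0,0,0]}]' --force 25

```text
time_s: 8.77
tcp_pos: [0.5247, 0.0393, 0.1559]
orientation: [-2.224, -2.216, 0.002]
contact_force: [-0.2, -1.0, 0.2]
grip_width: 0.653
```

```bash
python3 -c "
from h import *
st(); goal(.5238,.0396,.152,89.8)"
```

```text
t 8.77 tcp [524.7  39.3 155.9] az 89.78 z [-0.002  0.    -1.   ] F [-0.2 -1.   0.2] g 0.653 q [ 0.41  0.2  -0.63  1.84  0.13  1.14 -0.27]
dp [ 0.3 -0.9  3.9] dr [-0.13 -0.   -0.02] | dist 4 rot 0.1
```

Request:
servo_tool --motion '[{"grip": 0.3,"dp": [0,-0.7,2],"dr": [0,0,0]},{"grip": -1,"dp": [0,-0.7,2],"dr": [0,0,0]},{"grip": -1,"dp": [0,-0.7,2],"dr": [0,0,0]},{"grip": -1,"dp": [0,-0.7,2],"dr": [0,0,0]},{"grip": -1,"dp": [0,-0.7,2],"dr": [0,0,0]}]' --force 25

```text
time_s: 9.18
tcp_pos: [0.5251, 0.0396, 0.1555]
orientation: [2.225, 2.217, 0.001]
contact_force: [0.4, 0.1, 0.2]
grip_width: 0.433
```

Request:
servo_tool --motion '[{"grip": -1,"dp": [0,0,0],"dr": [0,0,0]},{"grip": -1,"dp": [0,0,0],"dr": [0,0,0]},{"grip": -1,"dp": [0,0,0],"dr": [0,0,0]},{"grip": -1,"dp": [0,0,0],"dr": [0,0,0]},{"grip": -1,"dp": [0,0,0],"dr": [0,0,0]}]'

```text
time_s: 9.6
tcp_pos: [0.5242, 0.0397, 0.1554]
orientation: [-2.225, -2.217, 0.002]
contact_force: [-7.3, -1.1, 10.0]
grip_width: 0.126
```

```bash
python3 -c "
from h import *
st();grab('wrist','w12');st()"; python3 paddles.py w12
```

```text
t 9.60 tcp [524.2  39.7 155.4] az 89.80 z [-0.001 -0.    -1.   ] F [-7.3 -1.1 10. ] g 0.126 q [ 0.41  0.2  -0.63  1.85  0.13  1.13 -0.27]
t 9.65 tcp [524.2  39.6 155.4] az 89.80 z [-0.001 -0.    -1.   ] F [-5.8 -0.6  9.5] g 0.130 q [ 0.41  0.2  -0.63  1.85  0.13  1.13 -0.27]
tcp img [525.   40.4 155.5] az 89.80
orange [239, 220, 10, 19, 166] x 518.6 523.3 y 47.3 49.1 z 130.4 156.2 top n 11 [521.1  47.7 155.6] [519.3  47.4 155.2] [523.3  47.9 156.4]
orange [251, 220, 10, 19, 166] x 524.9 529.5 y 47.3 49.1 z 130.5 156.0 top n 11 [527.2  47.7 155.6] [524.9  47.4 155.2] [529.5  48.5 156.4]
green [255, 132, 17, 34, 371] x 526.9 534.4 y 85.0 100.4 z 154.8 161.0 top n 363 [530.6  93.1 158.7] [526.9  85.  155. ] [534.6 100.7 161.6]
green [201, 146, 17, 32, 314] x 501.7 508.2 y 79.9 94.3 z 155.7 161.0 top n 314 [504.9  87.2 158.8] [501.4  79.2 155.2] [508.5  94.3 161.6]
```

View pics/w12.png

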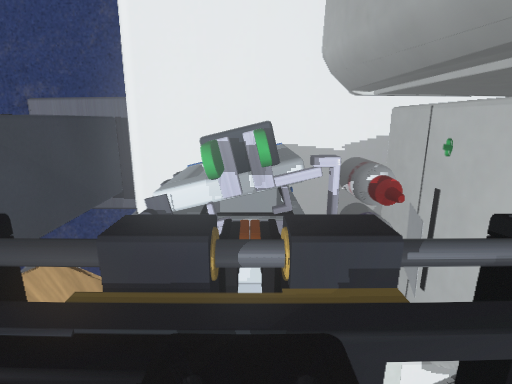

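Request:
servo_tool --motion '[{"grip": 0.1,"dp": [0,0,0],"dr": [0,0,0]},{"grip": 0.1,"dp": [0,0,0],"dr": [0,0,0]},{"grip": 0.1,"dp": [0,0,0],"dr": [0,0,0]},{"grip": 0.1,"dp": [0,0,-25],"dr": [0,0,0]},{"grip": 0.1,"dp": [0,0,-60],"dr": [0,0,0]}]'

```text
time_s: 10.07
tcp_pos: [0.5229, 0.0392, 0.2127]
orientation: [-2.222, -2.214, 0.006]
contact_force: [0.2, 0.2, 0.5]
grip_width: 0.423
```

```bash
cat >> h.py <<'E'
def goal2(x,y,z,az,t):
    """tool x azimuth az (deg), tilted t deg so that tool z leans toward az"""
    s=sensors.observe(); R0=R.from_rotvec(s["orientation"])
    a=np.radians(az); X=[np.cos(a),np.sin(a),0]; Z=[0,0,-1]; Y=np.cross(Z,X)
    R1=R.from_matrix(np.c_[X,Y,Z])*R.from_rotvec([0,np.radians(t),0])
    dp=R0.inv().apply(np.array([x,y,z])-s["tcp_pos"])*1000
    dr=np.degrees((R0.inv()*R1).as_rotvec())
    print("dp",np.round(dp,1),"dr",np.round(dr,2),"| dist %.0f"%np.linalg.norm(dp),"rot %.1f"%np.linalg.norm(dr)); return dp,dr
E
python3 -c "
from h import *
st();grab('wrist','w13');st(); goal2(.5177,.0902,.24,100,33);goal2(.5177,.0902,.158,100,33)"; python3 paddles.py w13
```

```text
t 10.07 tcp [522.9  39.2 212.7] az 89.80 z [-0.006  0.    -1.   ] F [0.2 0.2 0.5] g 0.423 q [ 0.43  0.15 -0.64  1.78  0.09  1.25 -0.24]
t 10.12 tcp [526.7  40.2 221.5] az 89.82 z [ 0.005  0.    -1.   ] F [3.8 1.  5.8] g 0.465 q [ 0.43  0.14 -0.64  1.76  0.09  1.26 -0.24]
dp [ 50.   -9.1 -18.5] dr [ 3.22 32.91 -9.81] | dist 54 rot 34.5
dp [49.9 -9.5 63.5] dr [ 3.22 32.91 -9.81] | dist 81 rot 34.5
tcp img [523.7  40.  212.7] az 89.80
orange [229, 197, 9, 31, 224] x 508.2 513.5 y 32.2 48.9 z 139.8 160.8 top n 167 [510.8  40.9 158.6] [508.2  32.  155.2] [513.2  47.7 161.4]
orange [266, 196, 9, 31, 255] x 534.4 539.5 y 33.1 48.9 z 131.4 161.1 top n 163 [537.   41.1 158.7] [534.5  33.  155.3] [539.6  47.8 161.4]
green [256, 128, 12, 24, 181] x 527.0 534.2 y 85.8 100.1 z 155.2 161.1 top n 180 [530.5  93.2 158.8] [527.   85.6 155.1] [534.3 100.7 161.7]
green [217, 138, 12, 22, 157] x 501.4 508.2 y 80.6 94.0 z 155.6 161.0 top n 157 [504.7  87.5 159. ] [501.2  80.5 155.6] [508.4  94.3 161. ]
```

View pics/w13.png

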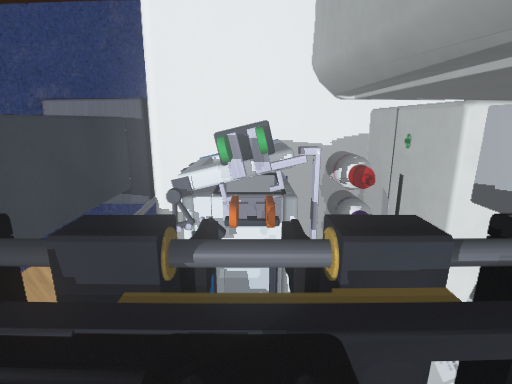

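Request:
servo_tool --motion '[{"grip": 0.1,"dp": [5,-2,-10],"dr": [0.6,6.6,-2]},{"grip": 0.1,"dp": [12,-4,-18],"dr": [1.3,13.2,-4]},{"grip": 0.1,"dp": [24,-5,-18],"dr": [2,19.8,-6]},{"grip": 0.1,"dp": [37,-7,-18],"dr": [2.6,26.4,-8]},{"grip": 0.1,"dp": [50,-9,-18],"dr": [3.2,32.9,-9.8]}]'

```text
time_s: 10.53
tcp_pos: [0.5169, 0.0894, 0.234]
orientation: [-1.705, -2.029, -0.508]
contact_force: [-0.2, 0.3, -0.2]
grip_width: 0.551
```

```bash
python3 -c "
from h import *
st();grab('wrist','w14');grab('scene','scene3');st(); goal2(.5177,.0902,.158,100,33)"; python3 paddles.py w14
```

```text
t 10.53 tcp [516.9  89.4 234. ] az 99.88 z [-0.096  0.54  -0.836] F [-0.2  0.3 -0.2] g 0.551 q [ 0.65  0.26 -0.64  1.75 -0.43  1.33  0.33]
t 10.63 tcp [515.8  87.5 230.9] az 99.41 z [-0.1    0.539 -0.836] F [ 0.2 -0.9 -1.5] g 0.550 q [ 0.65  0.26 -0.63  1.75 -0.43  1.33  0.33]
dp [-38.    2.9  62.2] dr [-0.26 -0.25 -0.49] | dist 73 rot 0.6
tcp img [517.8  90.4 234. ] az 99.93
green [230, 268, 8, 14, 97] x 502.8 509.1 y 78.0 86.8 z 151.8 161.0 top n 88 [506.   82.8 158.5] [502.7  78.5 155.1] [509.1  87.3 161.3]
green [264, 268, 9, 12, 99] x 528.4 534.7 y 83.5 91.5 z 138.1 160.7 top n 72 [531.8  88.2 158.3] [528.6  84.7 155.4] [534.9  91.4 160.9]
```

View pics/w14.png

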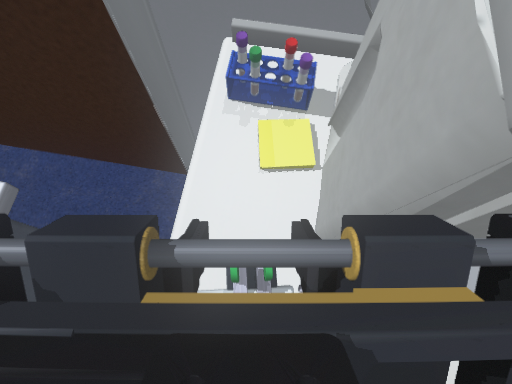

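View pics/scene3.png

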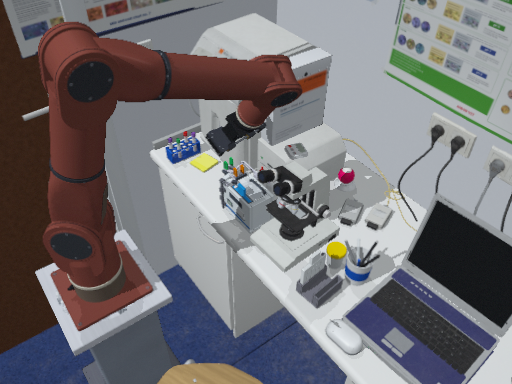

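Request:
servo_tool --motion '[{"grip": 0.1,"dp": [-6,2,12],"dr": [0,0,-0.3]},{"grip": 0.1,"dp": [-14,2,25],"dr": [0,0,-0.3]},{"grip": 0.1,"dp": [-23,2,38],"dr": [0,0,-0.3]},{"grip": 0.1,"dp": [-30,2,50],"dr": [0,0,-0.3]},{"grip": 0.1,"dp": [-33,2,55],"dr": [0,0,-0.3]}]'

```text
time_s: 11.05
tcp_pos: [0.5166, 0.0924, 0.1674]
orientation: [-1.704, -2.037, -0.498]
contact_force: [-0.6, 0.2, -1.0]
grip_width: 0.548
```

```bash
python3 -c "
from h import *
st();grab('wrist','w15');grab('scene','scene4');st(); goal2(.5177,.0902,.158,100,33); c,p,d=load('scene','scene4'); crop(p,170,100,300,210,5,'pics/scene4a.png')"; python3 paddles.py w15
```

```text
t 11.05 tcp [516.6  92.4 167.4] az 100.10 z [-0.1    0.533 -0.84 ] F [-0.6  0.2 -1. ] g 0.548 q [ 0.63  0.33 -0.63  1.81 -0.4   1.21  0.36]
t 11.15 tcp [516.8  92.6 168.5] az 100.13 z [-0.1    0.534 -0.839] F [-0.  -0.4  1.3] g 0.549 q [ 0.63  0.33 -0.63  1.81 -0.4   1.21  0.36]
dp [-7.8  0.5  7.4] dr [-0.31  0.09  0.11] | dist 11 rot 0.3
tcp img [517.4  93.4 167.5] az 100.14
green [223, 268, 11, 13, 112] x 504.1 509.3 y 77.8 83.5 z 144.5 160.0 top n 87 [506.4  81.1 157.8] [504.   78.5 155.1] [509.3  83.6 160.4]
green [270, 268, 11, 11, 102] x 529.2 534.6 y 83.4 88.3 z 142.7 159.1 top n 65 [531.9  86.6 157.3] [529.3  84.6 155.1] [534.8  88.4 159.2]
```

View pics/w15.png

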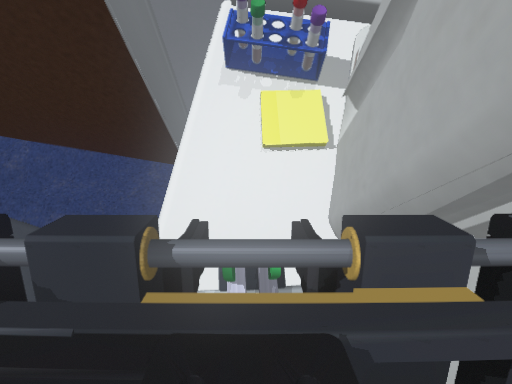

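View pics/scene4a.png

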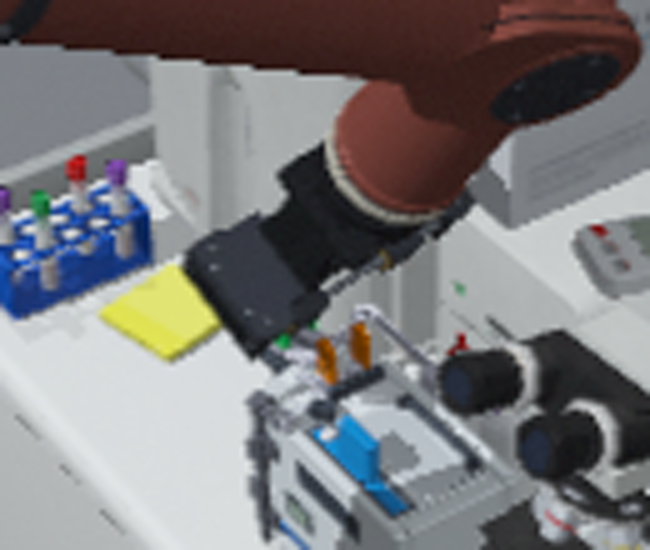

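Request:
servo_tool --motion '[{"grip": 0.1,"dp": [-4,0.5,4],"dr": [0,0,0]},{"grip": 0.1,"dp": [-7,0.5,8],"dr": [0,0,0]},{"grip": 0.1,"dp": [-7,0.5,8],"dr": [0,0,0]},{"grip": -1,"dp": [-7,0.5,8],"dr": [0,0,0]},{"grip": -1,"dp": [-7,0.5,8],"dr": [0,0,0]}]' --force 30

```text
time_s: 11.57
tcp_pos: [0.5182, 0.0908, 0.1587]
orientation: [-1.703, -2.036, -0.503]
contact_force: [-0.2, -0.0, -0.5]
grip_width: 0.469
```

```bash
python3 -c "
from h import *
st(); goal2(.5177,.0902,.158,100,33)"
```

```text
t 11.57 tcp [518.2  90.8 158.7] az 100.14 z [-0.098  0.536 -0.839] F [-0.2 -0.  -0.5] g 0.469 q [ 0.63  0.34 -0.63  1.82 -0.39  1.2   0.37]
dp [-0.8 -0.6  0.4] dr [-0.19  0.    0.12] | dist 1 rot 0.2
```

Request:
servo_tool --motion '[{"grip": -1,"dp": [0,0,0],"dr": [0,0,0]},{"grip": -1,"dp": [0,0,0],"dr": [0,0,0]},{"grip": -1,"dp": [0,0,0],"dr": [0,0,0]},{"grip": -1,"dp": [0,0,0],"dr": [0,0,0]},{"grip": -1,"dp": [0,0,0],"dr": [0,0,0]}]'

```text
time_s: 11.98
tcp_pos: [0.518, 0.0908, 0.1588]
orientation: [-1.702, -2.035, -0.502]
contact_force: [-3.8, -5.9, 8.5]
grip_width: 0.122
```

```bash
python3 -c "
from h import *
st();grab('wrist','w16');grab('side','side4');st();c,p,d=load('side','side4'); crop(p,200,120,320,220,6,'pics/side4a.png')"; python3 paddles.py w16
```

```text
t 11.98 tcp [518.   90.8 158.8] az 100.14 z [-0.098  0.536 -0.838] F [-3.8 -5.9  8.5] g 0.122 q [ 0.63  0.34 -0.63  1.82 -0.4   1.2   0.37]
t 12.08 tcp [518.2  90.4 158.8] az 100.13 z [-0.098  0.536 -0.839] F [-3.2 -2.5  5.9] g 0.119 q [ 0.63  0.34 -0.63  1.82 -0.39  1.2   0.37]
tcp img [518.9  91.8 158.8] az 100.18
green [240, 268, 10, 10, 86] x 514.7 519.6 y 79.3 83.0 z 137.7 158.0 top n 43 [516.8  81.7 156.6] [514.7  80.1 155. ] [519.   83.  158.2]
green [251, 268, 10, 9, 78] x 520.3 525.3 y 80.6 84.0 z 138.8 158.2 top n 41 [522.4  82.8 156.5] [520.2  81.5 155.1] [524.5  84.  159. ]
```

View pics/w16.png

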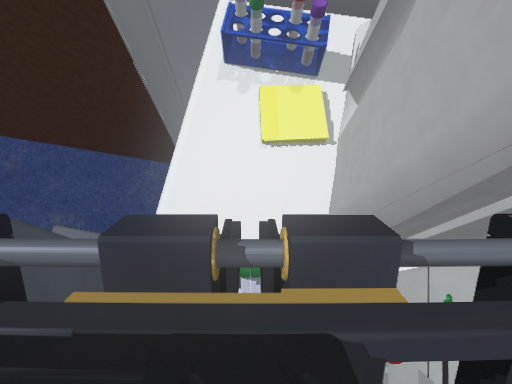

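View pics/side4a.png

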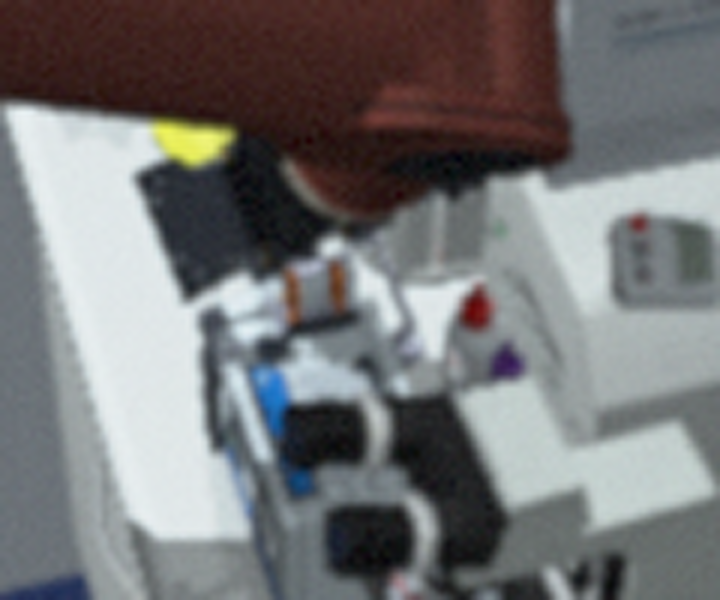

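Request:
servo_tool --motion '[{"grip": -1,"dp": [2,-1,1.3],"dr": [0,0,0]},{"grip": -1,"dp": [4,-2.5,2.5],"dr": [0,0,0]},{"grip": -1,"dp": [6,-4,3.8],"dr": [0,0,0]},{"grip": -1,"dp": [7,-5.5,4.5],"dr": [0,0,0]},{"grip": -1,"dp": [7,-5.5,4.5],"dr": [0,0,0]}]'

```text
time_s: 12.5
tcp_pos: [0.5125, 0.0968, 0.1589]
orientation: [-1.706, -2.037, -0.504]
contact_force: [3.6, -5.9, 3.4]
grip_width: 0.133
```

```bash
python3 -c "
from h import *
st();grab('wrist','w17')"; python3 paddles.py w17
```

```text
t 12.50 tcp [512.5  96.8 158.9] az 100.14 z [-0.095  0.535 -0.84 ] F [ 3.6 -5.9  3.4] g 0.133 q [ 0.63  0.32 -0.63  1.84 -0.4   1.19  0.37]
tcp img [513.4  97.8 158.9] az 100.18
green [241, 268, 11, 10, 93] x 510.2 515.3 y 85.1 89.2 z 136.9 158.2 top n 57 [512.4  87.8 156.6] [509.7  85.8 155.1] [515.1  89.3 159.2]
green [253, 268, 9, 9, 60] x 516.0 520.4 y 87.0 90.1 z 137.7 158.1 top n 27 [517.7  89.2 156.4] [515.7  87.7 155. ] [519.5  90.2 158.5]
```

Request:
servo_tool --motion '[{"grip": 0.15,"dp": [0,0,0],"dr": [0,0,0]},{"grip": 0.15,"dp": [0,0,0],"dr": [0,0,0]},{"grip": 0.15,"dp": [0,0,0],"dr": [0,0,0]},{"grip": 0.15,"dp": [0,0,0],"dr": [0,0,0]},{"grip": 0.15,"dp": [4,0,-8],"dr": [0,0,0]}]'

```text
time_s: 12.97
tcp_pos: [0.5101, 0.0974, 0.1663]
orientation: [-1.701, -2.034, -0.5]
contact_force: [-0.3, 0.4, 0.1]
grip_width: 0.42
```

```bash
python3 -c "
from h import *
st();grab('wrist','w18');grab('scene','scene5');st();c,p,d=load('scene','scene5'); crop(p,170,100,300,210,5,'pics/scene5a.png')"; python3 paddles.py w18
```

```text
t 12.97 tcp [510.1  97.4 166.3] az 100.09 z [-0.101  0.536 -0.838] F [-0.3  0.4  0.1] g 0.420 q [ 0.63  0.32 -0.64  1.83 -0.41  1.21  0.36]
t 13.07 tcp [511.5  97.  168.4] az 100.17 z [-0.098  0.536 -0.839] F [ 0.7 -1.1  0.5] g 0.507 q [ 0.63  0.31 -0.64  1.83 -0.41  1.21  0.36]
tcp img [511.   98.4 166.3] az 100.13
green [229, 268, 13, 14, 136] x 501.0 507.2 y 82.9 89.1 z 141.4 160.2 top n 99 [503.9  86.7 158. ] [500.7  83.9 155.2] [506.6  89.2 160.4]
green [271, 268, 11, 8, 61] x 523.0 528.2 y 90.4 93.4 z 140.6 157.8 top n 28 [525.4  92.5 156.3] [523.4  91.2 155.1] [528.4  93.4 158.3]
```

View pics/w18.png

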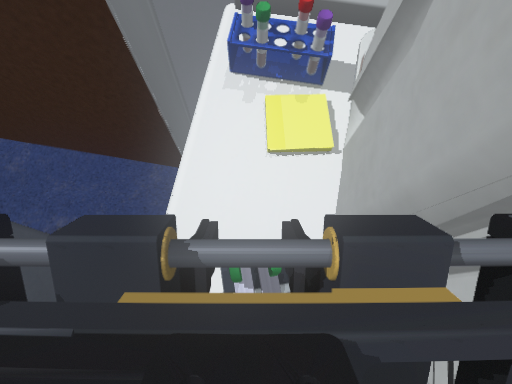

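View pics/scene5a.png

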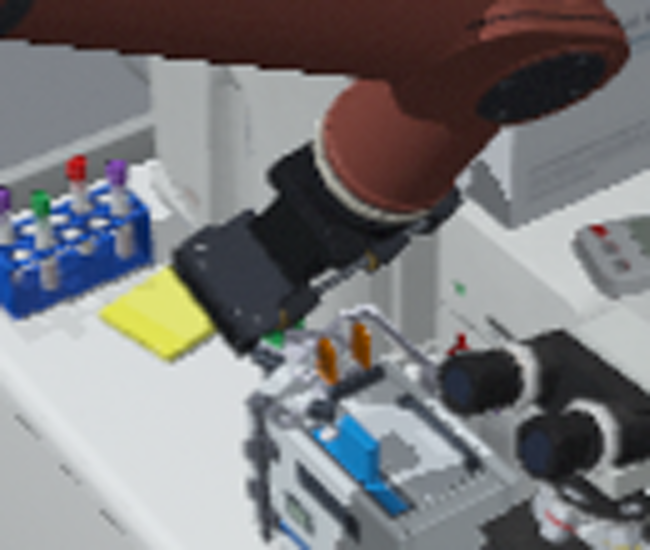

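Request:
servo_tool --motion '[{"grip": 0.15,"dp": [0,0,0],"dr": [0,0,0]},{"grip": 0.15,"dp": [10,0,-15],"dr": [0,0,0]},{"grip": 0.15,"dp": [20,0,-32],"dr": [0,0,0]},{"grip": 0.15,"dp": [32,0,-50],"dr": [0,0,0]},{"grip": 0.15,"dp": [44,0,-68],"dr": [0,0,0]}]'

```text
time_s: 13.48
tcp_pos: [0.5111, 0.0968, 0.249]
orientation: [-1.703, -2.035, -0.501]
contact_force: [0.6, 0.1, -0.2]
grip_width: 0.577
```

```bash
python3 -c "
from h import *
st(); grab('wrist','w19'); goal2(.515,.06,.245,150,0);goal2(.515,.06,.245,180,0)"; python3 paddles.py w19
```

```text
t 13.48 tcp [511.1  96.8 249. ] az 100.10 z [-0.099  0.536 -0.838] F [ 0.6  0.1 -0.2] g 0.577 q [ 0.65  0.23 -0.64  1.74 -0.44  1.36  0.31]
dp [-35.6  -4.4 -13.2] dr [ 14.41 -30.78 -48.34] | dist 38 rot 59.1
dp [-35.6  -4.4 -13.2] dr [ 22.99 -27.32 -77.39] | dist 38 rot 85.2
tcp img [511.9  97.8 249. ] az 100.14
green [234, 268, 9, 17, 117] x 498.8 506.9 y 83.5 95.6 z 152.3 161.1 top n 106 [502.6  89.9 158.8] [498.7  83.9 155.2] [506.8  95.7 161.6]
green [261, 268, 10, 13, 95] x 520.5 528.2 y 90.5 99.8 z 141.1 160.7 top n 73 [524.7  95.8 158.6] [520.8  91.7 155.7] [528.3  99.6 160.8]
```

View pics/w19.png

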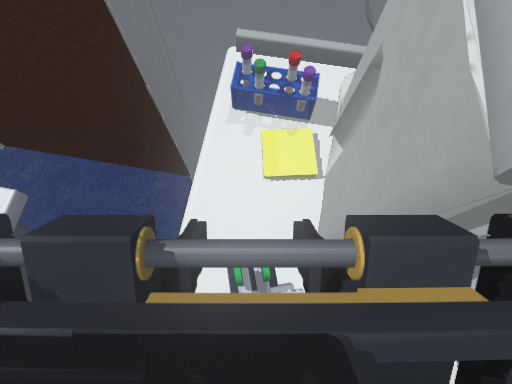

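```bash
python3 -c "
from h import *
goal2(.48,.02,.26,180,0)"
```

```text
dp [-55.2 -45.9 -43.9] dr [ 22.99 -27.32 -77.39] | dist 84 rot 85.2
```

Request:
servo_tool --motion '[{"grip": 0.15,"dp": [-23,-19,-18],"dr": [0,-3,0]},{"grip": 0.15,"dp": [-46,-38,-37],"dr": [2,-6,-3]},{"grip": 0.15,"dp": [-55,-46,-44],"dr": [4,-8,-9]},{"grip": 0.15,"dp": [-55,-46,-44],"dr": [6,-10,-15]},{"grip": -1,"dp": [-55,-46,-44],"dr": [8,-12,-21]}]'

```text
time_s: 13.95
tcp_pos: [0.4786, 0.0182, 0.2553]
orientation: [-1.351, -2.492, -0.291]
contact_force: [-0.2, 0.9, -0.3]
grip_width: 0.551
```

```bash
python3 -c "
from h import *
st();goal2(.48,.02,.26,180,0)"
```

```text
t 13.95 tcp [478.6  18.2 255.3] az 123.49 z [-0.157  0.312 -0.937] F [-0.2  0.9 -0.3] g 0.551 q [ 0.67  0.17 -0.65  1.71 -0.21  1.46  0.64]
dp [ 2.4  2.3 -4.1] dr [ 12.13 -17.49 -56.31] | dist 5 rot 60.2
```

Request:
servo_tool --motion '[{"grip": -1,"dp": [0,0,0],"dr": [1.4,-2,-6.5]},{"grip": -1,"dp": [0,0,0],"dr": [2.8,-4.1,-13]},{"grip": -1,"dp": [0,0,0],"dr": [4.2,-6.1,-19.5]},{"grip": -1,"dp": [0,0,0],"dr": [5.6,-8.1,-26]},{"grip": -1,"dp": [0,0,0],"dr": [7,-10.1,-32.5]}]'

```text
time_s: 14.37
tcp_pos: [0.4787, 0.0198, 0.2552]
orientation: [-0.617, -2.946, -0.135]
contact_force: [0.1, 0.0, -0.1]
grip_width: 0.208
```

```bash
python3 -c "
from h import *
st();grab('wrist','w20'); grab('scene','scene6');goal2(.48,.02,.26,180,0);c,p,d=load('scene','scene6'); crop(p,170,100,300,210,5,'pics/scene6a.png')"; python3 paddles.py w20
```

```text
t 14.37 tcp [478.7  19.8 255.2] az 156.60 z [-0.107  0.113 -0.988] F [ 0.1  0.  -0.1] g 0.208 q [ 0.64  0.11 -0.73  1.74 -0.05  1.41  1.08]
dp [-1.4 -0.1 -4.6] dr [  5.18  -7.4  -23.67] | dist 5 rot 25.3
tcp img [479.   21.5 255.3] az 156.61
green [312, 196, 24, 18, 192] x 496.8 504.8 y 83.3 98.3 z 130.5 160.6 top n 113 [501.3  91.1 158.5] [497.2  83.8 155.1] [505.1  98.4 161.6]
```

View pics/w20.png

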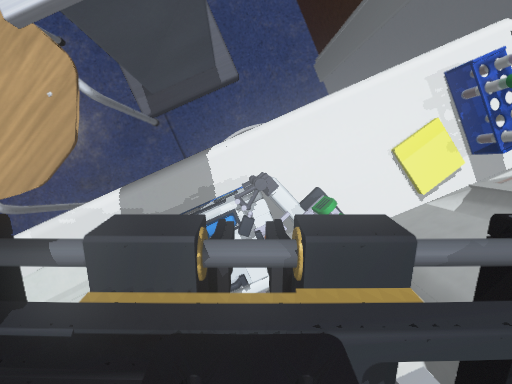

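View pics/scene6a.png

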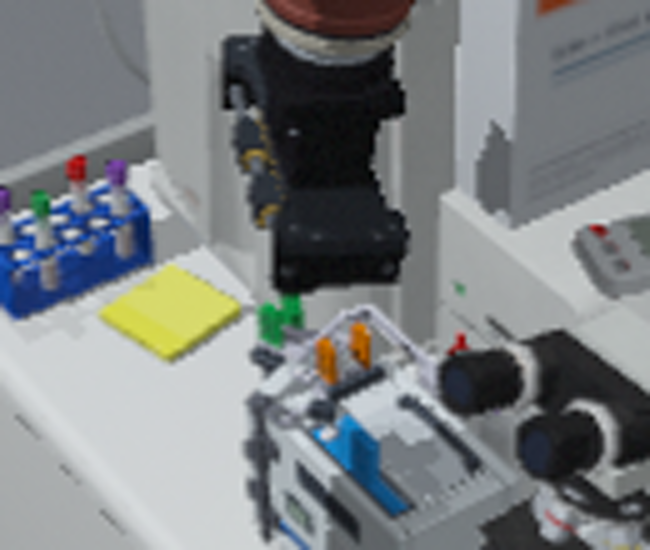

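Request:
servo_tool --motion '[{"grip": -1,"dp": [0,0,0],"dr": [1.4,-2,-6.4]},{"grip": -1,"dp": [0,0,0],"dr": [2.8,-4,-12.8]},{"grip": -1,"dp": [0,0,0],"dr": [4.1,-6,-19]},{"grip": -1,"dp": [0,0,0],"dr": [5.2,-7.4,-23.7]},{"grip": -1,"dp": [0,0,0],"dr": [5.2,-7.4,-23.7]}]'

```text
time_s: 14.88
tcp_pos: [0.4781, 0.0203, 0.2554]
orientation: [-0.006, -3.141, -0.0]
contact_force: [0.2, 0.3, 0.3]
grip_width: 0.006
```

```bash
python3 -c "
from h import *
st();goal2(.522,.068,.23,180,0);grab('wrist','w21')"; python3 paddles.py w21
```

```text
t 14.88 tcp [478.1  20.3 255.4] az 179.80 z [-0.001  0.    -1.   ] F [0.2 0.3 0.3] g 0.006 q [ 0.64  0.01 -0.77  1.81  0.01  1.32  1.43]
dp [-43.7  47.9  25.4] dr [ 0.01 -0.04 -0.2 ] | dist 70 rot 0.2
tcp img [478.2  21.9 255.5] az 179.80
```

View pics/w21.png

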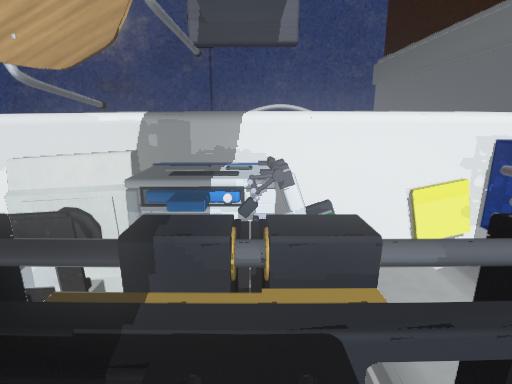

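Request:
servo_tool --motion '[{"grip": -1,"dp": [-20,22,0],"dr": [0,0,0]},{"grip": -1,"dp": [-40,44,5],"dr": [0,0,0]},{"grip": -1,"dp": [-44,48,25],"dr": [0,0,0]},{"grip": -1,"dp": [-44,48,45],"dr": [0,0,0]},{"grip": -1,"dp": [-44,48,60],"dr": [0,0,0]}]'

```text
time_s: 15.35
tcp_pos: [0.5228, 0.0676, 0.1933]
orientation: [-0.017, -3.137, -0.004]
contact_force: [0.2, -0.5, -0.1]
grip_width: 0.005
```

```bash
python3 -c "
from h import *
st();goal2(.522,.068,.154,180,0);grab('scene','scene7');grab('side','side7');st();c,p,d=load('scene','scene7'); crop(p,170,100,300,210,5,'pics/scene7a.png');c,p,d=load('side','side7'); crop(p,200,120,320,220,6,'pics/side7a.png')"
```

```text
t 15.35 tcp [522.8  67.6 193.3] az 179.39 z [-0.005  0.003 -1.   ] F [ 0.2 -0.5 -0.1] g 0.005 q [ 0.52  0.2  -0.82  1.79  0.15  1.22  1.23]
dp [ 0.6  0.3 39.3] dr [ 0.16 -0.26 -0.61] | dist 39 rot 0.7
t 15.45 tcp [521.5  66.7 192.5] az 179.41 z [-0.007  0.002 -1.   ] F [ 0.1 -0.6 -0.2] g 0.005 q [ 0.52  0.2  -0.81  1.79  0.15  1.22  1.23]
```

View pics/scene7a.png

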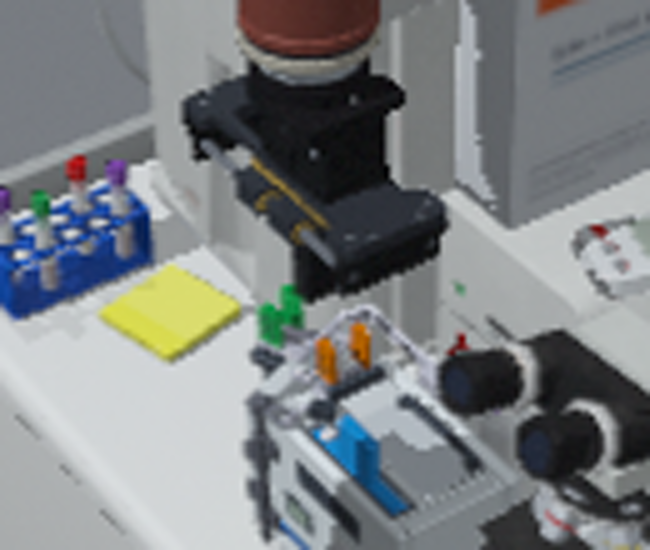

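View pics/side7a.png

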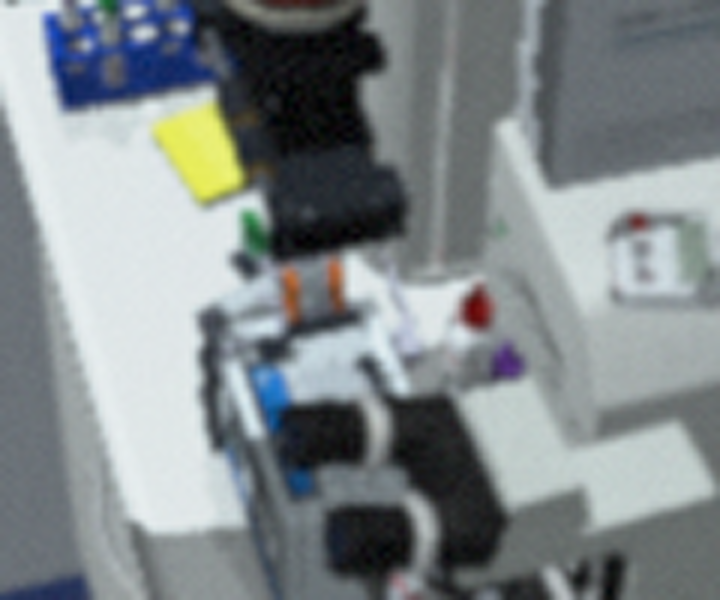

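```bash
cat > gate.py <<'E'
from h import *
import sys
def gate(tags):
    for n,t in tags:
        c,p,d=load(n,t); C=cloud(c,d); hsv=cv2.cvtColor(p,cv2.COLOR_BGR2HSV)
        m=(hsv[...,0]>=45)&(hsv[...,0]<=85)&(hsv[...,1]>120)&(C[...,2]>.12)&(C[...,2]<.18)&(C[...,0]<.58)&(C[...,1]<.2)&(C[...,1]>0)
        k,lab,stt,cen=cv2.connectedComponentsWithStats(m.astype(np.uint8))
        for i in range(1,k):
            if stt[i,4]>8: print(n,stt[i].tolist(),np.round(np.median(C[lab==i],0)*1000,1),np.round(C[lab==i].min(0)*1000),np.round(C[lab==i].max(0)*1000))
gate([(a.split(":")[0],a.split(":")[1]) for a in sys.argv[1:]])
E
python3 gate.py scene:scene7 side:side7 scene:scene6
```

```text
scene [222, 157, 9, 12, 56] [514.9  92.6 146.7] [496.  70. 124.] [527. 105. 174.]
side [241, 156, 3, 5, 9] [499.3  85.2 147.8] [497.  80. 140.] [503.  91. 160.]
scene [222, 159, 8, 10, 50] [504.   91.2 143.8] [497.  82. 128.] [525. 104. 161.]
```

Request:
servo_tool --motion '[{"grip": -1,"dp": [0,0,10],"dr": [0,0,-0.5]},{"grip": -1,"dp": [0,0,20],"dr": [0,0,-0.5]},{"grip": -1,"dp": [0,0,30],"dr": [0,0,-0.5]},{"grip": -1,"dp": [0,0,37],"dr": [0,0,-0.5]},{"grip": -1,"dp": [0,0,37],"dr": [0,0,-0.5]}]'

```text
time_s: 15.87
tcp_pos: [0.522, 0.0673, 0.1568]
orientation: [0.006, -3.138, -0.001]
contact_force: [-0.3, -0.2, -0.3]
grip_width: 0.002
```

```bash
python3 -c "
from h import *
s=st()
H=np.array([461.5,48.])
for th in (.4,.5,.6,.7,.8,.9,1.0,1.1,1.2,1.3,1.4,1.5,1.6):
    e=15*np.cos(th)+9.5*np.sin(th); v=np.array([64,19-e]); c_,s_=np.cos(th),np.sin(th)
    P=H+[c_*v[0]-s_*v[1],s_*v[0]+c_*v[1]]
    print(th,np.round(P,1),'tool dp (az180):',np.round([-(P[0]-522.3),P[1]-67],1))
"
```

```text
t 15.87 tcp [522.   67.3 156.8] az -179.79 z [-0.003  0.001 -1.   ] F [-0.3 -0.2 -0.3] g 0.002 q [ 0.51  0.24 -0.81  1.84  0.19  1.15  1.21]
0.4 [519.9  74.3] tool dp (az180): [2.4 7.3]
0.5 [517.1  79.8] tool dp (az180): [ 5.2 12.8]
0.6 [513.6  85.2] tool dp (az180): [ 8.7 18.2]
0.7 [509.5  90.3] tool dp (az180): [12.8 23.3]
0.8 [504.8  95.1] tool dp (az180): [17.5 28.1]
0.9 [499.5  99.5] tool dp (az180): [22.8 32.5]
1.0 [493.6 103.4] tool dp (az180): [28.7 36.4]
1.1 [487.2 106.7] tool dp (az180): [35.1 39.7]
1.2 [480.3 109.4] tool dp (az180): [42.  42.4]
1.3 [473.  111.2] tool dp (az180): [49.3 44.2]
1.4 [465.4 112.3] tool dp (az180): [56.9 45.3]
1.5 [457.6 112.4] tool dp (az180): [64.7 45.4]
1.6 [449.7 111.7] tool dp (az180): [72.6 44.7]
```

Request:
servo_tool --motion '[{"grip": -1,"dp": [1,4,1],"dr": [0,0,0]},{"grip": -1,"dp": [2.5,7,1],"dr": [0,0,0]},{"grip": -1,"dp": [4,10,1],"dr": [0,0,0]},{"grip": -1,"dp": [5.5,13,1],"dr": [0,0,0]},{"grip": -1,"dp": [7,15.5,1],"dr": [0,0,0]}]'

```text
time_s: 16.28
tcp_pos: [0.5157, 0.0837, 0.1578]
orientation: [0.008, -3.141, -0.001]
contact_force: [-0.4, 0.6, -0.5]
grip_width: 0.006
```

```bash
python3 -c "
from h import *
st();grab('scene','scene8');grab('side','side8');c,p,d=load('scene','scene8'); crop(p,170,100,300,210,5,'pics/scene8a.png')"; python3 gate.py scene:scene8 side:side8
```

```text
t 16.28 tcp [515.7  83.7 157.8] az -179.72 z [-0.     0.001 -1.   ] F [-0.4  0.6 -0.5] g 0.006 q [ 0.49  0.23 -0.82  1.85  0.18  1.15  1.18]
scene [220, 161, 6, 8, 32] [496.2  89.2 145.4] [493.  83. 129.] [509. 100. 162.]
side [239, 155, 3, 7, 13] [493.   90.4 150. ] [490.  82. 135.] [496.  94. 161.]
```

View pics/scene8a.png

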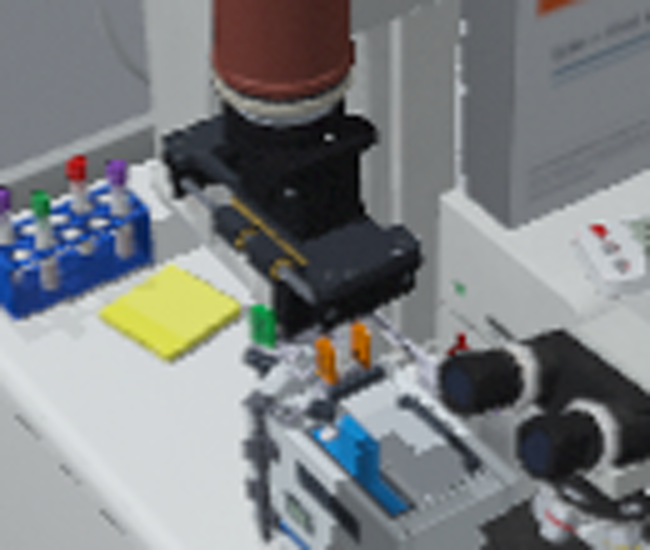

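Request:
servo_tool --motion '[{"grip": -1,"dp": [3,3.5,0],"dr": [0,0,0]},{"grip": -1,"dp": [6.2,6.6,0],"dr": [0,0,0]},{"grip": -1,"dp": [10.9,11.4,0],"dr": [0,0,0]},{"grip": -1,"dp": [16.2,15.8,0],"dr": [0,0,0]},{"grip": -1,"dp": [22,19.7,0],"dr": [0,0,0]}]'

```text
time_s: 16.8
tcp_pos: [0.4938, 0.1027, 0.1576]
orientation: [0.006, -3.142, -0.001]
contact_force: [1.0, -2.7, 1.0]
grip_width: 0.002
```

```bash
python3 -c "
from h import *
st();grab('scene','scene9');grab('side','side9');c,p,d=load('scene','scene9'); crop(p,170,100,300,210,5,'pics/scene9a.png')
c,p,d=load('side','side9'); crop(p,200,120,320,220,6,'pics/side9a.png')"; python3 gate.py scene:scene9 side:side9
```

```text
t 16.80 tcp [493.8 102.7 157.6] az -179.78 z [-0.     0.001 -1.   ] F [ 1.  -2.7  1. ] g 0.002 q [ 0.48  0.19 -0.84  1.89  0.15  1.14  1.16]
scene [213, 157, 6, 13, 50] [476.4 101.1 149.5] [469.  94. 128.] [488. 127. 171.]
```

View pics/scene9a.png

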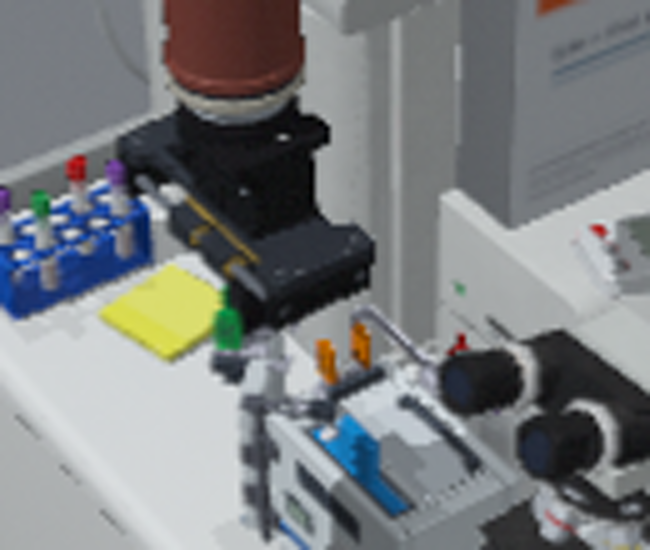

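View pics/side9a.png

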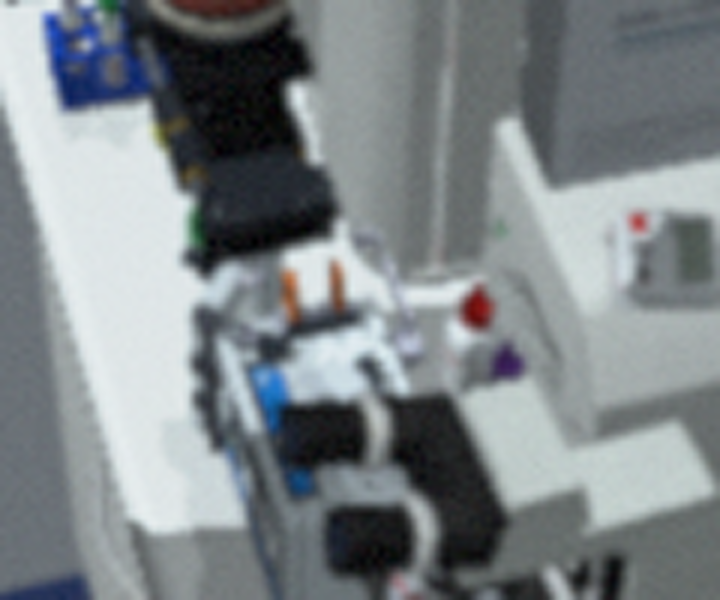

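Request:
servo_tool --motion '[{"grip": -1,"dp": [6.4,4,0],"dr": [0,0,0]},{"grip": -1,"dp": [13.3,6.7,0],"dr": [0,0,0]},{"grip": -1,"dp": [20.6,8.5,0],"dr": [0,0,0]},{"grip": -1,"dp": [28.2,9.6,0],"dr": [0,0,0]},{"grip": -1,"dp": [36,9.7,0],"dr": [0,0,0]}]'

```text
time_s: 17.32
tcp_pos: [0.4573, 0.1131, 0.1577]
orientation: [0.008, -3.141, -0.003]
contact_force: [2.6, 1.9, 0.4]
grip_width: 0.005
```

```bash
python3 -c "
from h import *
st();grab('scene','scene10');grab('wrist','w22');c,p,d=load('scene','scene10'); crop(p,170,100,300,210,5,'pics/scene10a.png')
"; python3 gate.py scene:scene10 wrist:w22
```

```text
t 17.32 tcp [457.3 113.1 157.7] az -179.72 z [-0.001  0.002 -1.   ] F [2.6 1.9 0.4] g 0.005 q [ 0.5   0.1  -0.87  1.96  0.08  1.12  1.18]
scene [202, 161, 9, 13, 69] [444.4 104.3 149. ] [434.  96. 129.] [460. 131. 164.]
wrist [225, 199, 12, 20, 131] [435.4 104.6 147.8] [435. 102. 129.] [438. 107. 158.]
wrist [274, 207, 9, 7, 47] [440.2 130.2 136.6] [440. 128. 130.] [441. 133. 143.]
```

View pics/scene10a.png

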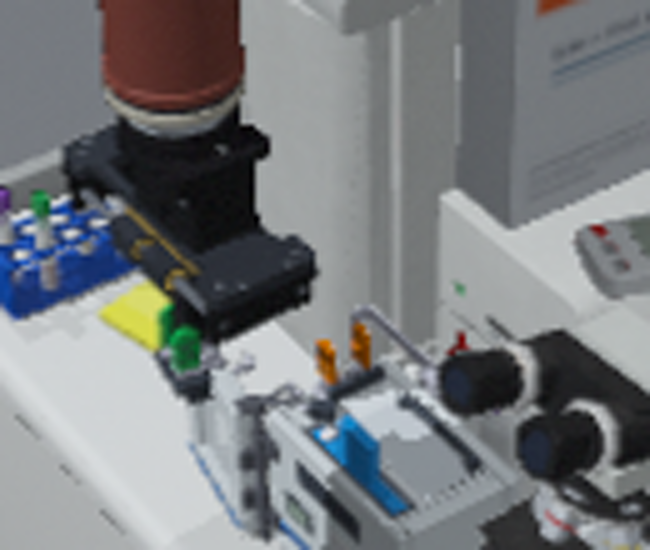

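View pics/w22.png

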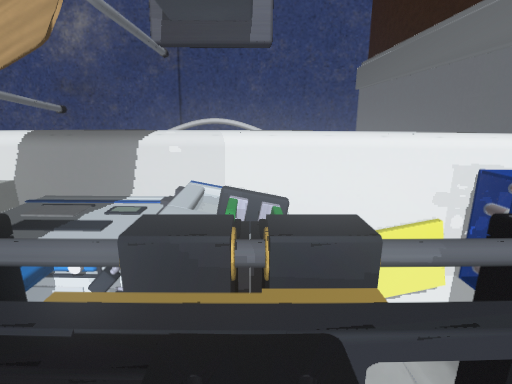

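Request:
servo_tool --motion '[{"grip": -1,"dp": [3,0,0],"dr": [0,0,0]},{"grip": -1,"dp": [7,0,0],"dr": [0,0,0]},{"grip": -1,"dp": [11,-0.3,0],"dr": [0,0,0]},{"grip": -1,"dp": [14,-0.5,0],"dr": [0,0,0]},{"grip": -1,"dp": [14,-0.5,0],"dr": [0,0,0]}]'

```text
time_s: 17.83
tcp_pos: [0.4431, 0.1119, 0.1575]
orientation: [0.007, -3.14, -0.001]
contact_force: [2.1, 5.6, 0.7]
grip_width: 0.006
```

Request:
servo_tool --motion '[{"grip": -1,"dp": [0,0,0],"dr": [0,0,0]},{"grip": -1,"dp": [0,0,0],"dr": [0,0,0]},{"grip": -1,"dp": [0,0,0],"dr": [0,0,0]},{"grip": -1,"dp": [0,0,0],"dr": [0,0,0]},{"grip": -1,"dp": [0,0,0],"dr": [0,0,0]}]'

```text
time_s: 18.25
tcp_pos: [0.4437, 0.1121, 0.1575]
orientation: [0.007, -3.14, -0.002]
contact_force: [0.8, 4.9, 1.0]
grip_width: 0.01
```

```bash
python3 -c "
from h import *
st();grab('scene','scene11');grab('side','side11');grab('wrist','w23');st();c,p,d=load('scene','scene11'); crop(p,170,100,300,210,5,'pics/scene11a.png')
C=cloud(c,d)
hsv=cv2.cvtColor(p,cv2.COLOR_BGR2HSV); m=(hsv[...,0]>95)&(hsv[...,0]<120)&(hsv[...,1]>120)&(abs(C[...,0]-.484)<.03)&(abs(C[...,1]+.034)<.06)
q=C[m]*1000; print('blue', len(q), np.percentile(q[:,2],[5,50,95,99]), q.min(0),q.max(0)); s_=q[abs(q[:,2]-120)<6]; print('slab top z',np.median(s_[:,2]))
w=C[(abs(C[...,1]+.36)<.05)&(abs(C[...,0]-.5)<.05)&(C[...,2]>.12)]; print('white tab',w.mean(0))
"; python3 gate.py scene:scene11 wrist:w23
```

```text
t 18.25 tcp [443.7 112.1 157.5] az -179.73 z [-0.001  0.001 -1.   ] F [0.8 4.9 1. ] g 0.010 q [ 0.51  0.07 -0.87  1.99  0.05  1.12  1.2 ]
t 18.40 tcp [443.6 112.1 157.5] az -179.73 z [-0.001  0.001 -1.   ] F [1.7 4.9 1.1] g 0.006 q [ 0.51  0.07 -0.87  1.99  0.05  1.12  1.2 ]
blue 254 [-756.47749659   30.82241262  152.29045251  153.76599665] [ 454.54826742  -93.80229674 -762.14965389] [513.58809829  22.19303744 155.09965984]
slab top z 119.4777732563408
white tab [ 0.49765539 -0.3616023   0.1317615 ]
scene [203, 166, 6, 9, 36] [436.7  98.4 145.4] [430.  93. 128.] [446. 107. 162.]
wrist [226, 209, 9, 6, 36] [429.9 101.6 133.5] [429.  99. 129.] [430. 104. 137.]
```

View pics/scene11.png

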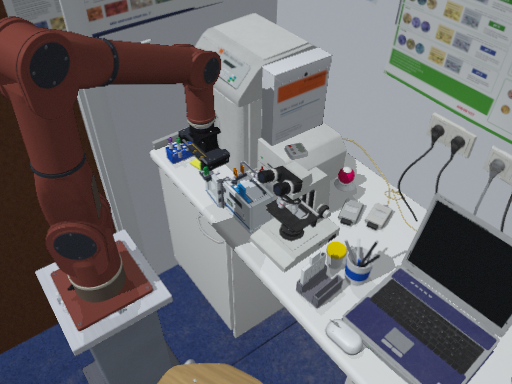

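View pics/w23.png

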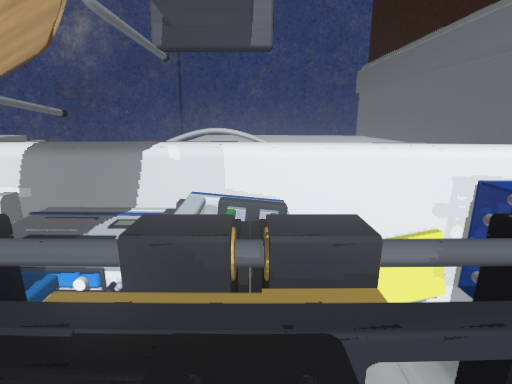

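```bash
python3 -c "
from h import *
np.set_printoptions(linewidth=200,suppress=True)
for t in ('w22','w23'):
    c,p,d=load('wrist',t); C=cloud(c,d)*1000
    E=[]
    for u in range(180,292,4):
        col=C[150:216,u]; k=np.nonzero((col[:,2]>60))[0]
        if len(k): E.append((u,150+k[0],*np.round(col[k[0]],1)))
    print(t); print(np.array(E))
c,p,d=load('wrist','w23'); crop(p,120,170,320,220,4,'pics/w23a.png')
"
```

```text
w22
[[180.  193.  448.8  57.1  61.2]
 [184.  193.  448.9  60.3  60.5]
 [188.  194.  449.5  63.7  61.5]
 [192.  195.  450.3  67.   61.6]
 [196.  196.  451.3  70.2  60.9]
 [200.  203.  457.4  73.3  60.8]
 [204.  205.  458.6  76.8  62.4]
 [208.  205.  459.1  79.9  60.6]
 [212.  206.  460.   83.2  60.7]
 [216.  207.  460.1  86.8  63. ]
 [220.  193.  434.7  95.8 118.3]
 [224.  186.  431.1  98.  114.1]
 [228.  186.  431.3 100.5 113.4]
 [232.  187.  431.7 103.1 114.1]
 [236.  188.  432.5 105.6 113.4]
 [240.  189.  433.  108.2 114.4]
 [244.  189.  433.5 110.7 112.1]
 [248.  190.  434.  113.3 112.7]
 [252.  191.  434.4 115.9 113.6]
 [256.  192.  434.8 118.5 115. ]
 [260.  193.  435.6 121.1 114.1]
 [264.  193.  435.9 123.7 112.8]
 [268.  194.  436.5 126.3 113.1]
 [272.  195.  437.2 128.9 112.9]
 [276.  196.  437.7 131.4 113.7]
 [280.  196.  438.  134.2 112.3]
 [284.  197.  438.4 136.7 113.3]
 [288.  200.  439.3 138.8 117.5]]
w23
[[180.  207.  447.6  55.8  64.5]
 [184.  207.  448.2  58.6  62.5]
 [188.  207.  448.5  61.8  61.6]
 [192.  207.  448.3  65.2  62. ]
 [196.  208.  449.2  68.5  62. ]
 [200.  215.  406.1  97.6 214.3]
 [204.  215.  406.2  98.8 213.9]
 [208.  215.  406.1 100.  214.2]
 [212.  215.  405.9 101.3 214.6]
 [216.  215.  405.6 102.6 215.6]
 [220.  198.  426.5  94.  115.5]
 [224.  197.  426.3  96.4 113.8]
 [228.  197.  426.7  98.9 112.1]
 [232.  198.  426.9 101.6 113.9]
 [236.  198.  427.2 104.1 112.8]
 [240.  198.  427.1 106.7 113. ]
 [244.  199.  427.8 109.3 113.1]
 [248.  199.  427.7 111.9 113.5]
 [252.  200.  428.1 114.5 114.4]
 [256.  200.  428.1 117.1 114.2]
 [260.  200.  428.6 119.8 112.3]
 [264.  201.  428.9 122.3 113.7]
 [268.  201.  429.  124.9 113.3]
 [272.  201.  429.3 127.6 112.1]
 [276.  202.  429.5 130.1 113.9]
 [280.  202.  429.8 132.8 112.8]
 [284.  203.  430.2 135.3 113.6]
 [288.  215.  406.  124.4 214.1]]
```

View pics/w23a.png

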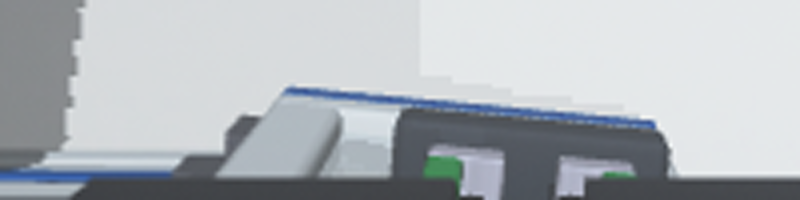

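Request:
servo_tool --motion '[{"grip": -1,"dp": [0,-0.8,0],"dr": [0,0,0]},{"grip": -1,"dp": [0,-1.6,0],"dr": [0,0,0]},{"grip": -1,"dp": [0,-2.5,0],"dr": [0,0,0]},{"grip": -1,"dp": [0,-2.5,0],"dr": [0,0,0]},{"grip": -1,"dp": [0,-2.5,0],"dr": [0,0,0]}]'

```text
time_s: 18.82
tcp_pos: [0.443, 0.1113, 0.1575]
orientation: [0.009, -3.139, -0.005]
contact_force: [-1.8, 11.3, 1.1]
grip_width: 0.004
```

```bash
cat > ang.py <<'E'
from h import *
import sys
c,p,d=load('wrist',sys.argv[1]); C=cloud(c,d)*1000
E=[]
for u in range(226,284,2):
    col=C[150:216,u]; k=np.nonzero((col[:,2]>60)&(col[:,2]<122))[0]
    if len(k): E.append(col[k[0]])
E=np.array(E); f=np.polyfit(E[:,1],E[:,0],1); print("theta %.3f"%(np.pi/2-np.arctan(f[0])+.0044),len(E))
E
python3 -c "
from h import *
st();grab('wrist','w24');st();grab('side','side12')"; python3 ang.py w23; python3 ang.py w24
```

```text
t 18.82 tcp [443.  111.3 157.5] az -179.67 z [-0.002  0.003 -1.   ] F [-1.8 11.3  1.1] g 0.004 q [ 0.52  0.06 -0.87  1.99  0.05  1.12  1.2 ]
t 18.87 tcp [443.  111.3 157.5] az -179.66 z [-0.002  0.003 -1.   ] F [-2.2 10.3  1.9] g 0.005 q [ 0.52  0.06 -0.87  1.99  0.05  1.12  1.2 ]
theta 1.479 29
theta 1.500 29
```

View pics/w24.png

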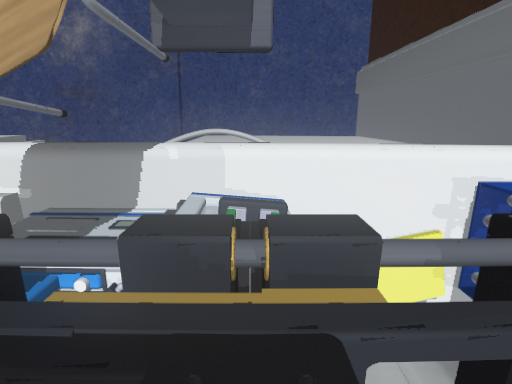

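View pics/side12.png

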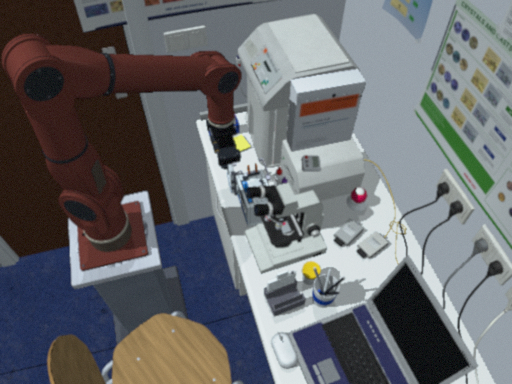

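Request:
servo_tool --motion '[{"grip": -1,"dp": [0,0,0],"dr": [0,0,0]},{"grip": -1,"dp": [0,0,0],"dr": [0,0,0]},{"grip": -1,"dp": [0,0,0],"dr": [0,0,0]},{"grip": -1,"dp": [0,0,0],"dr": [0,0,0]},{"grip": -1,"dp": [0,0,0],"dr": [0,0,0]}]'

```text
time_s: 19.33
tcp_pos: [0.443, 0.1113, 0.1575]
orientation: [0.009, -3.139, -0.005]
contact_force: [-2.8, 9.8, 2.6]
grip_width: 0.0
```

```bash
python3 -c "
from h import *
st();grab('wrist','w25');st()
c,p,d=load('wrist','w25');C=cloud(c,d)*1000
hsv=cv2.cvtColor(p,cv2.COLOR_BGR2HSV); m=(hsv[...,0]>95)&(hsv[...,0]<120)&(hsv[...,1]>120)&(C[...,2]>100)&(C[...,2]<160)&(C[...,1]<20)
q=C[m]; s=q[q[:,2]<128]; print(len(q),len(s),np.median(s[:,2]) if len(s) else '', q.min(0),q.max(0))"; python3 ang.py w25
```

```text
t 19.33 tcp [443.  111.3 157.5] az -179.66 z [-0.002  0.003 -1.   ] F [-2.8  9.8  2.6] g 0.000 q [ 0.52  0.06 -0.87  1.99  0.05  1.12  1.2 ]
t 19.38 tcp [443.  111.3 157.5] az -179.66 z [-0.002  0.003 -1.   ] F [-2.2 10.6  1.8] g 0.008 q [ 0.52  0.06 -0.87  1.99  0.05  1.12  1.2 ]
1381 888 120.17735890203686 [477.44991978 -43.74761902 116.58196233] [489.18319391  11.44109992 149.24774278]
theta 1.495 29
```

The gate is holding steady at about 1.50 rad with around 10 N of contact force. The blue plate's shoulders are at z 120.2 mm, flush with the roof. I'm handing the job in.

```bash
python3 -c "
from rig import ticket
print(ticket.finish_job())"
```

```text
the job is handed in; nothing more can be done
None
```

I handed the job in at about 19.4 s of robot time. By my last checks the carrier is ready: the cold plate is home and the gate is held wide open. No verdict is reported, so these are my own readings.

- **Cold plate:** I carried it round the front of the microscope, slid it into the slot with no noticeable contact force, and let go. The last image puts its shoulders at z 120.2 mm, against a roof at 120.
- **Gate opening:** Squeezing the orange catch sprang the gate to about 0.23 rad. I squeezed the green grips with the gripper tilted to clear the white cabinet, drew the gate off the safety bolt, and then let go of the grips. From there I pushed it past the check with closed fingers from behind the grips.
- **Final hold:** The gate measures about 1.50 rad from the wrist image, with a steady contact force of about 10 N.
- **Bystanders:** The white plate's position agrees with my earlier measurement. The tube rack and sample cup look undisturbed in the pictures, but I did not measure them at the end.

**Not as planned:**
- After I freed the safety catch the gate stopped at about 0.32 rad instead of springing to its 0.5 rest position, probably from hinge friction.
- In the final hold the fingers slid partly between the green grips, so they bear mainly on the near grip. The last 2.5 mm push moved only about 0.8 mm, but the hold stayed stable over repeated checks.

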